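# Set the gap of the strip scraper with a setting blade

## Task

Set the gap of the green strip scraper: slide the steel setting blade, held by its yellow handle, along the bed and in under the scraper's foot, until its tip comes out on the far side. Then turn the black knob down, little by little, until the blade just drags in the gap when it is tugged lightly by the handle (a pull of about 3 N; it must neither slip freely nor be clamped hard), and leave it there nipped in the gap. Leave the other things on the table alone.

Things in the scene. Friction and masses are not known exactly. Their poses are not given: they have to be found in the camera images.
- scraper: Green strip scraper fixed to the table, place and heading vary. Origin on its underside below the screw axis, z up. Flat bed: x +-30 mm, y -155 to +45 mm, top 18 mm above the table. The blade goes in from the -y end, moving towards +y. A column stands at x +30 to +57 mm, y +-30 mm, 84 mm high.
- screw_head: Fixed upper arm of the scraper with all it carries: the knob on top and the foot below. Same origin and axes as the scraper. Arm: x -20 to +56 mm, y +-20 mm, z 64 to 84 mm (a boss at the screw axis to 88 mm).
- knob_grip (a point): On the vertical screw axis, 110 mm above the table, where to grip the round black knob: 33 mm in diameter, from 94 to 122 mm above the table; its height stays. Clockwise as seen from above lowers the foot 2 mm per rad; it stays where it is left (turning takes about 0.1 N m). It has at least 2.4 rad clockwise and 0.5 rad anticlockwise before its stops.
- nose (a point): Fixed point on the screw axis 30 mm above the table, near the foot: a steel bar 22 mm long with a round nose (radius 5 mm) lying across the channel (along x), which the screw lowers onto the blade. The foot is sprung: once it meets the blade it presses with 8 N for each mm of further lowering (16 N per rad of the knob). Over 20 N it would mark the blade.
- gap (a point): Point on the top of the bed (18 mm above the table) under the nose, middle of the channel. At the start the nose stands 1.2 to 4.4 mm above the top of a blade lying here; how much is not measured and must be found by feel.
- channel_mouth (a point): Point on the top of the bed, middle of the flared mouth of the channel, 47 mm towards -y from the gap. Two steel cheeks 8 mm high leave a 24 mm wide channel (from 22 mm before to 42 mm beyond the gap); at this point they are about 45 mm apart.
- setting_blade: Loose steel setting blade, 80 g, 20 mm wide, 3 mm thick, with a yellow handle 14 mm wide (x), 46 mm long (y +-23 mm), top 22 mm above the underside. Origin on the underside below the middle of the handle; blade runs along +y; z up. Friction on each face 0.4 (0.32 to 0.48): the foot's drag along y is about 0.8 of its pressure; pressing the handle down adds to it.
- blade_tip (a point): Middle of the tip of the setting blade (y = +125 mm from its origin).
- pliers: Bystander: red handled pliers, lying, 50 x 123 x 13 mm; origin under the middle.
- cork: Bystander: cork, 24 mm across, 25 mm high; origin under the middle.
- brass_knop: Bystander: brass ornament, 36 mm across, 49 mm high; origin under the middle.
- loupe: Bystander: black loupe, 38 mm across, 31 mm high; origin under the middle.
- drip_pan_1: Bystander: brass drip pan, 56 mm across, 44 mm high; origin under the middle.
- wood_block_2: Bystander: wooden block 28 x 36 x 30 mm; origin under the middle.

How it is judged:
On the way:
1. the blade lies flat in the gap, still slack, its tip out beyond the foot (y of blade_tip in the frame of scraper above 0.008 m and horizontal distance between blade_tip and gap below 0.07 m and z of blade_tip in the frame of scraper below 0.0235 m and contact force between screw_head and setting_blade below 1 N), for 0.1 s.
At the end, for the whole second after the job is handed in: The blade lies flat (within 3 degrees) and still in the gap, its tip at least 5 mm beyond the nose of the foot, and the foot presses on it with 1.5 to 9 N (it just drags) (y of blade_tip in the frame of scraper above 0.005 m and angle between setting_blade's own z axis and vertical below 0.05 rad and contact force between screw_head and setting_blade between 1.5 and 9 N and linear speed of setting_blade below 0.01 m/s); the robot touches nothing.
It fails at once if the foot was screwed down on the blade with more than 20 N (contact force between screw_head and setting_blade above 20 N).
It fails at once if a bystander was moved more than 20 mm (distance of any of pliers, cork, brass_knop, loupe, drip_pan_1, wood_block_2 from where it was at the start of the episode above 0.02 m).
It also fails if it takes over 72 s, if anything falls off the work surface, if the arm or the gripper's body presses on something with over 40 N, if the wrist force passes 120 N, or if a joint passes its speed limit or range.

## Robot

A 6-joint arm with a two-finger parallel gripper is mounted at the origin on a cart in front of the work surface, level with it; the furniture and walls round the work are solid. World frame = base frame: x ahead of the robot, y to its left, z up, the work surface at z = 0. Lengths are in m, angles in rad, forces in N, time in s.
With the tool pointing down it reaches from about 0.35 to 0.725 m from the base axis. Payload 4.3 kg.
Tool frame: the origin (TCP) lies at the very end of the fingers, on their centre line; the grasp point (between the pads) lies 19 mm behind it (ctrl.grip_point_offset is the distance from the TCP to the grasp point, in m); z points along the fingers, y is the direction in which the jaws open and shut (so a half turn about z gives the same grasp; the last joint's range is limited). The gripper opens to 85 mm and grips with 20 to 120 N. Pads are 22 mm wide; open, the fingers measure 114 mm over their backs; the gripper's body (76 mm by 85 mm) begins 54 mm behind the grasp point. The pads swing forward as they close: fully open they stand 13 mm farther back than shut.
Start: joints at [1.134, 0.377, 0.081, 1.274, 0, 1.46], TCP at [0.185, 0.545, 0.231] pointing down, gripper open.
Joint ranges: [-2.72, 2.72], [-0.84, 1.66], [-1.02, 1.22], [-1.77, 2.12], [-1.37, 1.28], [-3.14, 3.14]. Speed limits (rad/s): [2.57, 2.57, 3.14, 3.14, 3.14, 3.14].

## Interface

Orientations are given as a rotation vector (axis times angle).
In Python, from station import ctrl gives the robot as it stands.
- The arm moves only by the tool arm_command, never from a script. Its argument "deltas" is a list of rows, each a list of 7 numbers: the finger opening in m, from 0 to 0.0854, then the shift along the tool's x, y, z in m, then the turn, a rotation vector about the tool's x, y, z in degrees. In form: [[hand, tx, ty, tz, rx, ry, rz], ...]. A call has 1 to 12 rows; each row is the pose to reach, as a shift and turn from the pose commanded when the call began, along the tool's axes at that moment; what a row does not reach only later rows make up. A row lasts 1/12 s, in which the tool goes at most 41.7 mm and 7.16 degrees, less where a joint would pass 70% of its speed; a pose out of reach is approached as far as the arm can. A call with a gripper value outside its range is refused whole. The fingers move at their own pace and stop on an object; "grip_force" is the grip in N (left out, the last holds). Time passes only in rows, so rows that repeat a pose let the fingers close. It gives the time, the measured TCP pose, the force and the opening at its end, in the units of the state.
- ctrl.observe(): the state, without advancing time (a new reading comes with each control period).
- ctrl.snapshot(name): name is "scene" or "top" or "wrist"; returns (picture, depth): 400x640x3 uint8, blue, green, red; 400x640 float32, m along the optical axis (not along the pixel's ray), 0 where there is no reading.
- ctrl.calibration(name): a dict with "fx", "fy", "cx", "cy" (pixels), "pose" (4x4, takes a point from camera to world coordinates). Camera axes: x right, y up, looking along -z (the intrinsics and any distortion apply to the point x, -y, -z); pixel columns grow to the right and rows downward; lengths in m; the calibration is good to about 2 mm. A picture is of the moment at which its call begins: read the wrist's pose just before it. calibration takes no time and is no camera call; for the wrist camera it gives the pose at the moment of the call.
- ctrl.job_done(): hands the job in, once; it reports no verdict.
The state is a dict: "t": time; "qpos": joint angles; "qvel": joint speeds; "effort": joint torques, N m; "eef_pos": TCP position; "eef_rot": TCP orientation; "wrist_force": force on the tool from outside, world axes, zero at the start; "torque": the same for the moment, N m; "width": opening from 0.0 (shut) to 1.0 (fully open).
Only numpy, scipy, OpenCV 4.12 (cv2) and the standard library are available. Lean on these libraries where they do the work, as an engineer would, in place of code of your own. Each camera call takes 0.05 s, during which the arm holds its last target.

## Working session

There is one attempt and no reset: what is moved stays moved. The work goes in short steps, Python scripts to look and compute and a tool call to move; the robot and the scene stay as the last step left them, time stands still between calls to the robot, and variables do not carry over. Pictures are saved under pics/ and viewed, and the job is handed in when it is done.

Besides the shell and the picture viewer there is one more tool, called after ">>>" as a command line: name --pt "numbers of a row" for each row, then --argument value for the rest. arm_command: Moves the arm, as the interface text tells. Its arguments: {"type":"object","properties":{"deltas":{"type":"array"},"grip_force":{"type":"number"}},"required":["deltas"]}

```bash
ls; mkdir -p pics; python3 - <<'E'
from station import ctrl
import cv2,numpy as np
print(ctrl.observe())
for n in ["scene","top"]:
    p,d=ctrl.snapshot(n); cv2.imwrite(f"pics/{n}0.png",p); np.save(f"pics/{n}0.npy",d)
    c=ctrl.calibration(n);print(n,c)
E
```

```text
pics
{'t': 0.0, 'qpos': array([1.13373478e+00, 3.78086163e-01, 7.96364254e-02, 1.27437324e+00,
       2.36295268e-06, 1.46049579e+00]), 'qvel': array([ 0.0002556 ,  0.00050213,  0.00058056, -0.00051933,  0.0013855 ,
       -0.00060952]), 'effort': array([ 3.79217054e-04, -4.63604558e+01,  2.69877452e+01,  2.08695175e-02,
       -4.14732995e-04,  5.23391378e-06]), 'eef_pos': array([0.18428308, 0.54399357, 0.23035174]), 'eef_rot': array([-5.10904848e-01, -3.09921209e+00,  3.06343984e-03]), 'wrist_force': array([0.91904561, 0.51220913, 0.43166553]), 'torque': array([ 0.01199601, -0.0213322 ,  0.01911526]), 'width': 0.9989615603895265}
scene {'fx': 517.2985956912948, 'fy': 517.2985956912948, 'cx': 320.04362303195495, 'cy': 201.57241951374843, 'pose': array([[ 0.70909639,  0.42819829, -0.56020402, -0.23144639],
       [-0.70491606,  0.4117912 , -0.57751308, -0.74207116],
       [-0.01660302,  0.80440925,  0.5938435 ,  0.88405759],
       [ 0.        ,  0.        ,  0.        ,  1.        ]])}
top {'fx': 485.4272178168114, 'fy': 485.4272178168114, 'cx': 317.8932020599536, 'cy': 198.8268320260901, 'pose': array([[-7.40718334e-03,  9.92975366e-01, -1.18089184e-01,
         3.73220173e-01],
       [-9.99972191e-01, -7.25300990e-03,  1.73527490e-03,
         1.40727079e-02],
       [ 8.66583207e-04,  1.18098754e-01,  9.93001477e-01,
         1.46920062e+00],
       [ 0.00000000e+00,  0.00000000e+00,  0.00000000e+00,
         1.00000000e+00]])}
```

View pics/scene0.png

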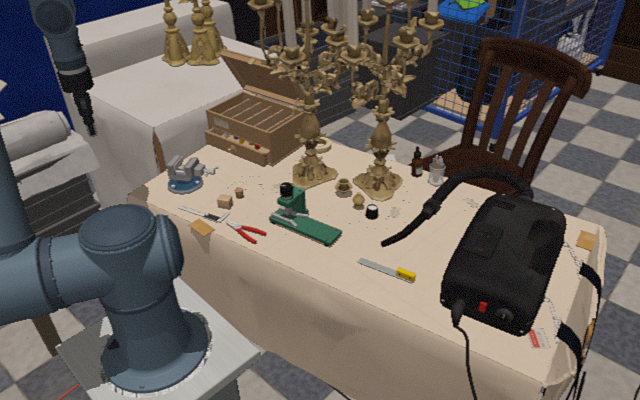

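View pics/top0.png

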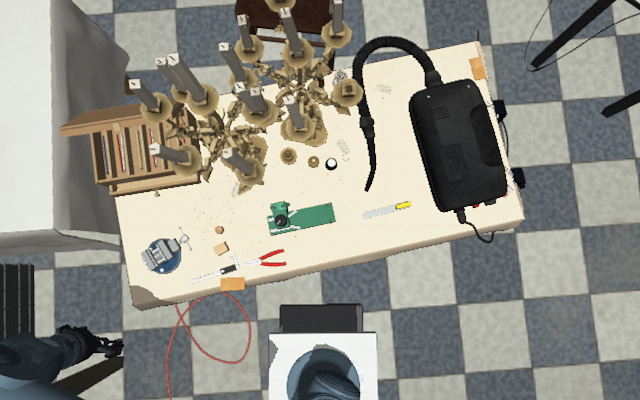

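The scene picture shows the green scraper at (305,215), the blade with its yellow handle at (387,270) and the pliers at (248,232). The top picture shows the scraper bed from (280,215) to (333,215), and the handle at (403,206).

```bash
cat > h.py <<'E'
import cv2,numpy as np
from station import ctrl
def ray(c,u,v):
    d=np.array([(u-c['cx'])/c['fx'],-(v-c['cy'])/c['fy'],-1.0]);P=c['pose'];return P[:3,:3]@d,P[:3,3]
def atz(c,u,v,z):
    d,o=ray(c,u,v);return o+d*(z-o[2])/d[2]
def dep(c,u,v,D):
    d,o=ray(c,u,v);return o+d*D
def cloud(c,D):
    v,u=np.indices(D.shape);d=np.stack([(u-c['cx'])/c['fx'],-(v-c['cy'])/c['fy'],-np.ones(D.shape)],-1)*D[...,None]
    return d@c['pose'][:3,:3].T+c['pose'][:3,3]
def proj(c,p):
    q=c['pose'][:3,:3].T@(np.asarray(p)-c['pose'][:3,3]);return c['cx']-c['fx']*q[0]/q[2],c['cy']+c['fy']*q[1]/q[2]
def crop(p,x0,y0,x1,y1,s,name):
    cv2.imwrite(name,cv2.resize(p[y0:y1,x0:x1],None,fx=s,fy=s,interpolation=cv2.INTER_CUBIC))
E
python3 - <<'E'
from h import *
p=cv2.imread('pics/top0.png');crop(p,260,140,420,240,5,'pics/topc.png')
p=cv2.imread('pics/scene0.png');crop(p,220,160,420,300,4,'pics/scenec.png')
E
```

```text
(no output)
```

View pics/topc.png

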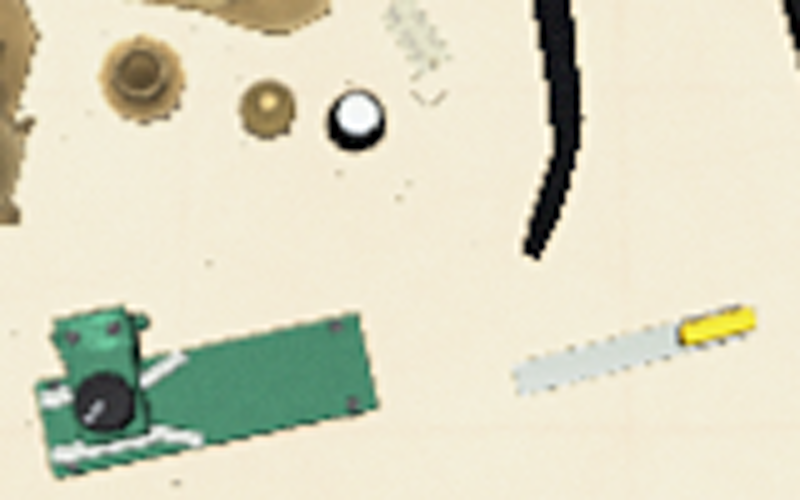

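View pics/scenec.png

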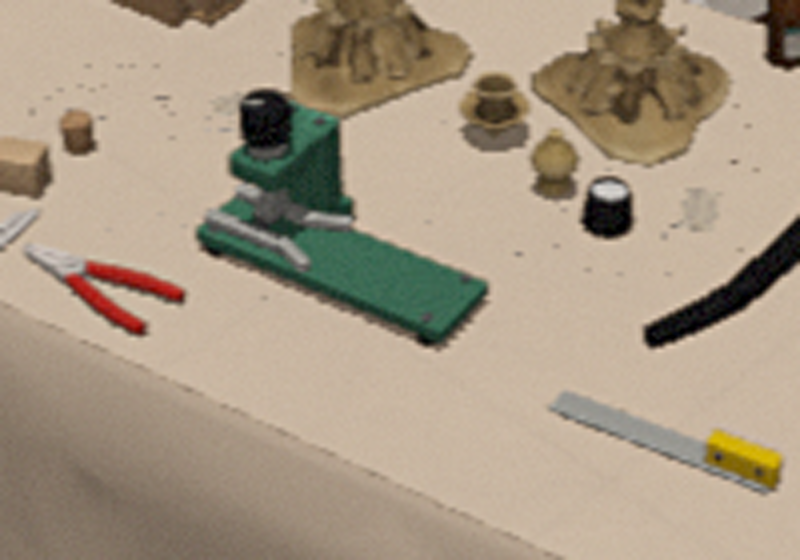

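```bash
python3 - <<'E'
from h import *
c=ctrl.calibration('top')
f=lambda u,v,z:atz(c,260+u/5-.4,140+v/5-.4,z)[:2].round(4)
A=f(358,313,.018);B=f(380,408,.018);C=f(57,477,.018);D=f(37,382,.018)
print(A,B,C,D, np.linalg.norm(A-B),np.linalg.norm(B-C))
yx=(C-B+D-A);yx/=np.linalg.norm(yx);xx=np.array([yx[1],-yx[0]])
m=(A+B+C+D)/4; print('yaw',np.degrees(np.arctan2(xx[1],xx[0])),'orig',m+55e-3*yx)
print('knob',f(104,402,.122))
h=[f(682,344,.022),f(676,322,.022),f(752,306,.022),f(757,330,.022)];print(h,np.mean(h,0))
t=[f(513,372,.003),f(520,394,.003)];print(t)
hc=np.mean(h,0);tc=np.mean(t,0);print(hc,tc,np.linalg.norm(tc-hc),np.degrees(np.arctan2(*(tc-hc)[::-1]))-90)
D0=np.load('pics/top0.npy');W=cloud(c,D0)
# height map of nearby things
print('hose',f(530,250,.0),W[185:192,364:370,2].max(0))
hh=(W[...,2]*1000)
k=(W[...,0]>.3)&(W[...,0]<.75)&(abs(W[...,1])<.35)
for z in (.1,.2,.3,.4):
  q=W[k&(W[...,2]>z)&(W[...,2]<z+.1)]; 
  if len(q): print(z,q[:,0].min(),q[q[:,0].argmin()])
E
```

```text
[ 0.5353 -0.0284] [ 0.4779 -0.041 ] [0.4381 0.1523] [0.4951 0.1645] 0.058766657213083 0.19735483272522109
yaw 11.703104699982708 orig [0.47544378 0.11570665]
knob [0.4749 0.1164]
[array([ 0.5147, -0.2222]), array([ 0.528, -0.219]), array([ 0.5373, -0.2648]), array([ 0.5228, -0.2674])] [ 0.5257  -0.24335]
[array([ 0.5003, -0.1224]), array([ 0.4869, -0.1264])]
[ 0.5257  -0.24335] [ 0.4936 -0.1244] 0.12320516425864625 15.102167172328365
hose [ 0.5753 -0.1345] [0.01422656 0.01988036 0.02309524 0.02158932 0.0262089  0.02192169]
0.1 0.4591071501865779 [0.45910715 0.1213192  0.10846664]
0.2 0.6537265356123765 [0.65372654 0.24132404 0.2493323 ]
0.3 0.51060385079227 [0.51060385 0.18777455 0.3968872 ]
0.4 0.5144650916315692 [0.51446509 0.18485856 0.40152476]
```

```bash
python3 - <<'E'
from h import *
for n in ['top','scene']:
  c=ctrl.calibration(n)
  W=cloud(c,np.load(f'pics/{n}0.npy'))
  q=W[(W[...,2]>.13)&(W[...,2]<.8)&(np.load(f'pics/{n}0.npy')>0)]
  r=np.hypot(q[:,0]-.475,q[:,1]-.116)
  for z in np.arange(.13,.6,.04):
    k=(q[:,2]>=z)&(q[:,2]<z+.04)&(q[:,0]>.3)
    if k.any():
      i=np.argmin(np.where(k,r,9));print(n,round(z,2),q[i].round(3),r[i].round(3),(k&(r<.15)).sum())
p=cv2.imread('pics/top0.png');crop(p,120,60,320,220,4,'pics/topd.png')
E
```

```text
top 0.13 [0.653 0.2   0.141] 0.196 0
top 0.17 [0.658 0.212 0.17 ] 0.207 0
top 0.21 [0.667 0.206 0.249] 0.211 0
top 0.25 [0.666 0.208 0.252] 0.212 0
top 0.29 [0.652 0.182 0.308] 0.189 0
top 0.33 [0.603 0.251 0.347] 0.186 0
top 0.37 [0.535 0.135 0.397] 0.063 131
top 0.41 [0.533 0.144 0.427] 0.064 409
top 0.45 [0.542 0.148 0.461] 0.075 165
top 0.49 [0.552 0.155 0.492] 0.086 68
top 0.53 [0.552 0.158 0.536] 0.088 84
top 0.57 [0.551 0.161 0.587] 0.089 95
scene 0.13 [0.635 0.22  0.149] 0.191 0
scene 0.17 [0.655 0.207 0.175] 0.202 0
scene 0.21 [0.651 0.215 0.248] 0.202 0
scene 0.25 [0.659 0.212 0.252] 0.208 0
scene 0.29 [0.653 0.176 0.304] 0.188 0
scene 0.33 [0.582 0.254 0.367] 0.175 0
scene 0.37 [0.533 0.129 0.399] 0.06 236
scene 0.41 [0.53  0.148 0.429] 0.063 368
scene 0.45 [0.539 0.149 0.455] 0.072 228
scene 0.49 [0.549 0.15  0.492] 0.082 189
scene 0.53 [0.549 0.152 0.55 ] 0.083 179
```

View pics/topd.png

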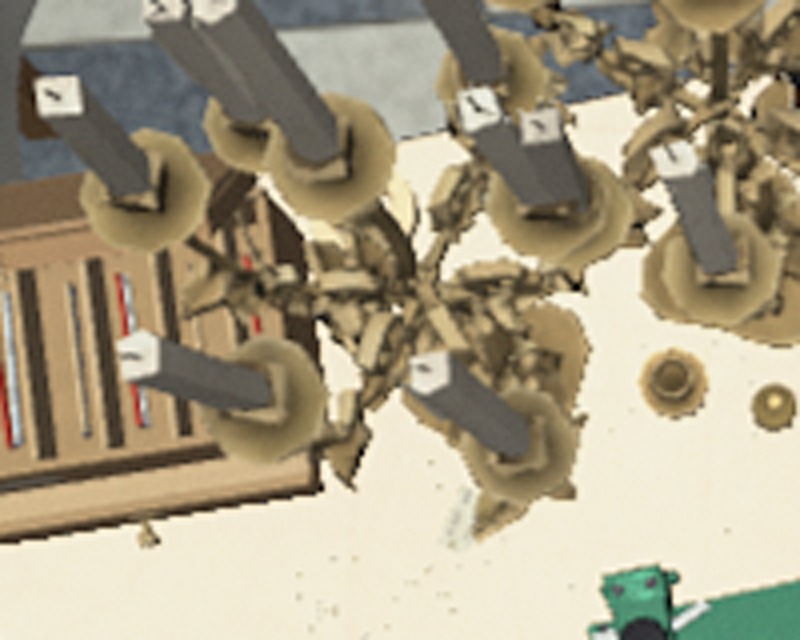

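```bash
cat >> h.py <<'E'
from scipy.spatial.transform import Rotation as R
def down(yaw_y):  # tool z down, tool y at yaw_y deg in world
    a=np.radians(yaw_y); y=np.array([np.cos(a),np.sin(a),0]);z=np.array([0,0,-1.]);x=np.cross(y,z);return np.stack([x,y,z],1)
def plan(pos,yaw,ref=None):
    s=ctrl.observe(); Rc=R.from_rotvec(s['eef_rot']).as_matrix(); Rt=down(yaw)
    t=Rc.T@(np.array(pos)-s['eef_pos']); r=np.degrees(R.from_matrix(Rc.T@Rt).as_rotvec())
    print('shift mm',(t*1000).round(1),'rot',r.round(2),'now',s['eef_pos'].round(4),'yaw',np.degrees(np.arctan2(Rc[1,1],Rc[0,1])).round(2),'tilt',(Rc[:,2]*1000).round(1),'q6',s['qpos'][5].round(2),'t',s['t'])
E
python3 - <<'E'
from h import *
for n in ['top','scene']:
  c=ctrl.calibration(n)
  D=np.load(f'pics/{n}0.npy');q=cloud(c,D)[D>0]
  r=np.hypot(q[:,0]-.526,q[:,1]+.243)
  for z in np.arange(.04,.6,.04):
    k=(q[:,2]>=z)&(q[:,2]<z+.04)
    if k.any():
      i=np.argmin(np.where(k,r,9));print(n,round(z,2),q[i].round(3),r[i].round(3))
plan([.50,-.20,.20],15)
E
```

```text
top 0.04 [ 0.544 -0.332  0.057] 0.091
top 0.08 [ 0.559 -0.329  0.096] 0.092
top 0.12 [ 0.576 -0.34   0.122] 0.109
top 0.16 [0.756 0.029 0.164] 0.357
top 0.2 [0.778 0.039 0.236] 0.378
top 0.24 [0.751 0.036 0.246] 0.358
top 0.28 [0.72  0.037 0.313] 0.341
top 0.32 [ 0.705 -0.063  0.354] 0.254
top 0.36 [ 0.713 -0.06   0.366] 0.262
top 0.4 [0.641 0.022 0.433] 0.289
top 0.44 [ 0.695 -0.072  0.475] 0.24
top 0.48 [ 0.699 -0.071  0.483] 0.244
top 0.52 [0.658 0.047 0.521] 0.319
top 0.56 [0.661 0.049 0.57 ] 0.322
scene 0.04 [ 0.532 -0.34   0.055] 0.097
scene 0.08 [ 0.551 -0.337  0.091] 0.097
scene 0.12 [ 0.574 -0.351  0.12 ] 0.118
scene 0.16 [0.763 0.018 0.163] 0.353
scene 0.2 [0.765 0.029 0.238] 0.362
scene 0.24 [0.749 0.03  0.252] 0.353
scene 0.28 [0.667 0.036 0.305] 0.313
scene 0.32 [ 0.705 -0.067  0.352] 0.251
scene 0.36 [ 0.712 -0.067  0.363] 0.256
scene 0.4 [ 0.711 -0.06   0.406] 0.26
scene 0.44 [ 0.696 -0.079  0.476] 0.236
scene 0.48 [ 0.707 -0.081  0.481] 0.243
scene 0.52 [0.65  0.044 0.522] 0.313
scene 0.56 [0.655 0.05  0.562] 0.32
shift mm [-537.8 -603.3   31.5] rot [-1.000e-01  4.000e-02  5.628e+01] now [0.1843 0.544  0.2305] yaw 71.28 tilt [-8.0e-01 -1.7e+00 -1.0e+03] q6 1.46 t 0.1
```

>>> arm_command --pt "0.085 -0.538 -0.603 0.03 0 0 56.3" --pt "0.085 -0.538 -0.603 0.03 0 0 56.3" --pt "0.085 -0.538 -0.603 0.03 0 0 56.3" --pt "0.085 -0.538 -0.603 0.03 0 0 56.3" --pt "0.085 -0.538 -0.603 0.03 0 0 56.3" --pt "0.085 -0.538 -0.603 0.03 0 0 56.3" --pt "0.085 -0.538 -0.603 0.03 0 0 56.3" --pt "0.085 -0.538 -0.603 0.03 0 0 56.3" --pt "0.085 -0.538 -0.603 0.03 0 0 56.3" --pt "0.085 -0.538 -0.603 0.03 0 0 56.3" --pt "0.085 -0.538 -0.603 0.03 0 0 56.3" --pt "0.085 -0.538 -0.603 0.03 0 0 56.3" --grip_force 30

```text
t: 1.1
eef_pos: [0.3799, 0.0827, 0.2126]
eef_rot: [-1.913, -2.492, -0.0]
wrist_force: [1.4, -0.1, -0.0]
width: 0.997
```

```bash
python3 - <<'E'
from h import *
plan([.50,-.20,.20],15)
c=ctrl.calibration('wrist');print(c)
p,d=ctrl.snapshot('wrist');cv2.imwrite('pics/w1.png',p);np.save('pics/w1.npy',d);np.save('pics/w1c.npy',c,allow_pickle=True)
E
```

```text
shift mm [-304.2   43.    12.5] rot [ 0.   -0.01 -0.02] now [0.3799 0.0827 0.2126] yaw 14.98 tilt [-0.e+00  3.e-01 -1.e+03] q6 1.36 t 1.1
{'fx': 332.8989660065567, 'fy': 332.8989660065567, 'cx': 318.66140781821167, 'cy': 203.07416156737744, 'pose': array([[ 9.66023624e-01, -2.47070996e-01, -7.58569712e-02,
         3.61364761e-01],
       [ 2.58453706e-01,  9.23702454e-01,  2.82799326e-01,
         1.54193118e-01],
       [ 1.97759387e-04, -2.92796345e-01,  9.56174807e-01,
         3.53737869e-01],
       [ 0.00000000e+00,  0.00000000e+00,  0.00000000e+00,
         1.00000000e+00]])}
```

View pics/w1.png

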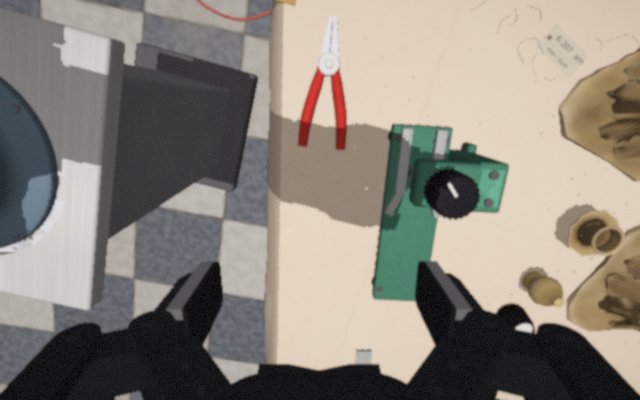

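The wrist picture shows the scraper from (390,125) to (420,298), the knob at (452,193) and the pliers at (325,80). I'll enlarge it.

```bash
python3 - <<'E'
from h import *
p=cv2.imread('pics/w1.png');crop(p,360,110,520,310,4,'pics/w1c.png')
E
```

```text
(no output)
```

View pics/w1c.png

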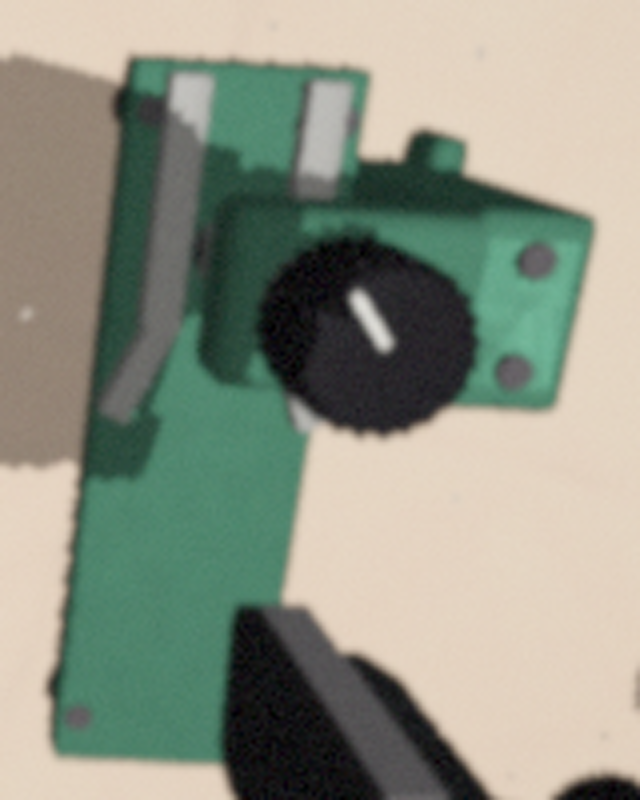

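```bash
python3 - <<'E'
from h import *
c=np.load('pics/w1c.npy',allow_pickle=True).item()
f=lambda u,v,z:atz(c,360+u/4-.375,110+v/4-.375,z)[:2]
print('knob',f(381,337,.122))
A=f(133,60,.018);B=f(368,70,.018);C=f(56,752,.018)
print(A,B,C,np.linalg.norm(A-B),np.linalg.norm(A-C))
y=(A-C)/np.linalg.norm(A-C);x=np.array([y[1],-y[0]]);print('yaw',np.degrees(np.arctan2(x[1],x[0])))
print('orig',A+.03*x-.045*y, B-.03*x-.045*y, C+.03*x+.155*y)
# channel cheeks inner edges, z=26mm top: left inner edge and right inner
print('mid far of cheeks', [((f(a,b,.026)-A)@x*1000-30,(f(a,b,.026)-A)@y*1000+45) for a,b in ((213,75),(306,80),(208,130),(300,130))])
# arm top z=.084 corner right: (594,218),(553,408)
for a,b in ((594,218),(553,408)): q=f(a,b,.084)-A; print(q@x*1000-30,q@y*1000+45)
E
```

```text
knob [0.47295766 0.11777551]
[0.43767094 0.15173445] [0.49440328 0.16442313] [ 0.47886666 -0.03905429] 0.05813398979838343 0.19518563446882334
yaw 12.184429835030858
orig [0.4764928  0.11407993] [0.47457674 0.11410506] [0.47547668 0.11878584]
mid far of cheeks [(np.float64(-12.115923846030398), np.float64(42.871162730672076)), (np.float64(10.439034014989886), np.float64(42.790285316517675)), (np.float64(-11.60792321969205), np.float64(29.760906002333265)), (np.float64(10.792274023453977), np.float64(30.853550458855956))]
53.219947707370665 21.846562435669085
53.28996448491772 -19.166190977812533
```

```bash
python3 - <<'E'
from h import *
plan([.537,-.285,.17],15)
E
```

```text
shift mm [-387.3   58.9   45.1] rot [ 0.04  0.38 -0.59] now [0.3834 0.0758 0.2125] yaw 14.41 tilt [    2.4    -6.2 -1000. ] q6 1.36 t 1.15
```

>>> arm_command --pt "0.085 -0.387 0.059 0.045 0 0 0" --pt "0.085 -0.387 0.059 0.045 0 0 0" --pt "0.085 -0.387 0.059 0.045 0 0 0" --pt "0.085 -0.387 0.059 0.045 0 0 0" --pt "0.085 -0.387 0.059 0.045 0 0 0" --pt "0.085 -0.387 0.059 0.045 0 0 0" --pt "0.085 -0.387 0.059 0.045 0 0 0" --pt "0.085 -0.387 0.059 0.045 0 0 0" --pt "0.085 -0.387 0.059 0.045 0 0 0" --pt "0.085 -0.387 0.059 0.045 0 0 0" --pt "0.085 -0.387 0.059 0.045 0 0 0" --pt "0.085 -0.387 0.059 0.045 0 0 0"

```text
t: 2.15
eef_pos: [0.5367, -0.2741, 0.1666]
eef_rot: [-1.914, -2.489, -0.0]
wrist_force: [-0.3, 0.5, 0.1]
width: 0.995
```

```bash
python3 - <<'E'
from h import *
plan([.526,-.244,.05],15)
c=ctrl.calibration('wrist')
p,d=ctrl.snapshot('wrist');cv2.imwrite('pics/w2.png',p);np.save('pics/w2.npy',d);np.save('pics/w2c.npy',c,allow_pickle=True)
p,d=ctrl.snapshot('scene');cv2.imwrite('pics/s2.png',p);np.save('pics/s2.npy',d)
plan([.526,-.244,.05],15)
E
```

```text
shift mm [ 31.6  -2.4 116.6] rot [-0.06 -0.11 -0.11] now [ 0.5367 -0.2741  0.1666] yaw 14.89 tilt [   -1.5     1.5 -1000. ] q6 0.73 t 2.15
shift mm [ 30.1  -2.5 117.5] rot [-0.05 -0.09  0.01] now [ 0.5364 -0.2725  0.1674] yaw 15.01 tilt [   -1.2     1.3 -1000. ] q6 0.73 t 2.25
```

View pics/w2.png

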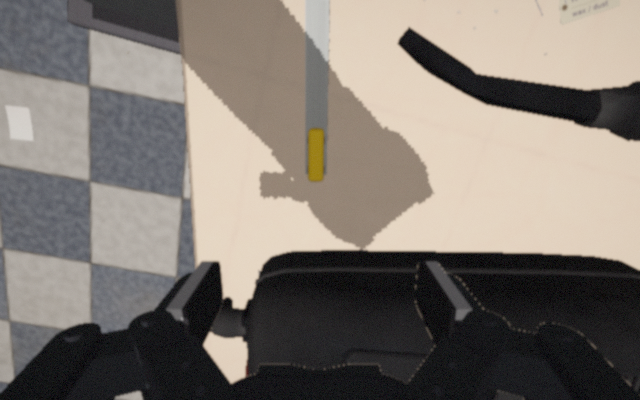

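View pics/s2.png

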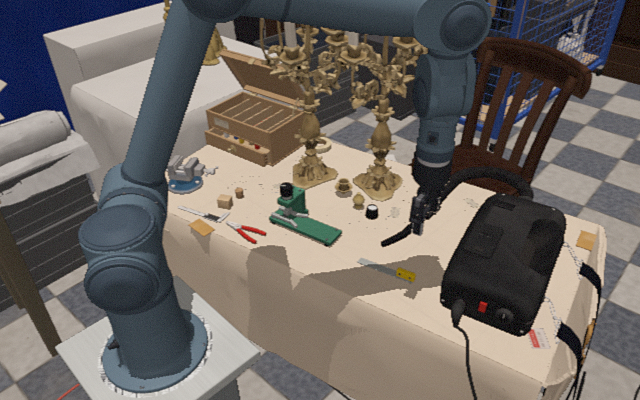

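The wrist picture shows the yellow handle at (309–324, 128–181), with the blade running straight up the image. The scene picture shows the arm clear of everything.

```bash
python3 - <<'E'
from h import *
c=np.load('pics/w2c.npy',allow_pickle=True).item()
p=cv2.imread('pics/w2.png');crop(p,270,0,370,200,4,'pics/w2z.png')
hsv=cv2.cvtColor(p,cv2.COLOR_BGR2HSV);m=((hsv[...,0]>20)&(hsv[...,0]<33)&(hsv[...,1]>170)).astype(np.uint8)
m[:, :290]=0;m[:,340:]=0
v,u=np.nonzero(m);print(u.min(),u.max(),v.min(),v.max(),m.sum())
print(cv2.minAreaRect(np.stack([u,v],1).astype(np.float32)))
cu,cv_=u.mean(),v.mean()
print('handle',atz(c,cu,cv_,.022))
# arm shape about tcp axis
cs=ctrl.calibration('scene');D=np.load('pics/s2.npy');q=cloud(cs,D)[D>0]
t=np.array([.5366,-.2735]);d0=np.hypot(q[:,0]-t[0],q[:,1]-t[1])
for z in np.arange(.17,.75,.04):
  k=(q[:,2]>=z)&(q[:,2]<z+.04)&(d0<.16)
  if k.any():
    r=q[k,:2]-t;print(round(z-.167,2),'x',r[:,0].min().round(3),r[:,0].max().round(3),'y',r[:,1].min().round(3),r[:,1].max().round(3),'rmax',np.percentile(d0[k],[50,90,98]).round(3))
E
```

```text
309 338 129 291 721
((321.3895263671875, 210.31739807128906), (163.70098876953125, 18.089740753173828), 84.17366027832031)
handle [ 0.5269767  -0.24591574  0.022     ]
0.0 x -0.056 0.053 y -0.024 0.021 rmax [0.048 0.055 0.056]
0.04 x -0.075 0.074 y -0.032 0.009 rmax [0.056 0.073 0.074]
0.08 x -0.071 0.03 y -0.03 0.014 rmax [0.043 0.069 0.071]
0.12 x -0.04 0.02 y -0.039 0.029 rmax [0.036 0.038 0.039]
0.16 x -0.038 0.028 y -0.039 0.035 rmax [0.034 0.037 0.038]
0.2 x -0.046 0.024 y -0.038 0.032 rmax [0.035 0.037 0.042]
0.24 x -0.05 0.022 y -0.048 0.041 rmax [0.035 0.039 0.045]
0.28 x -0.057 0.018 y -0.058 0.058 rmax [0.048 0.054 0.057]
0.32 x -0.057 0.017 y -0.056 0.055 rmax [0.043 0.053 0.056]
0.36 x -0.052 0.032 y -0.052 0.048 rmax [0.035 0.046 0.05 ]
0.4 x -0.142 0.017 y -0.063 0.073 rmax [0.057 0.088 0.129]
0.44 x -0.153 0.018 y -0.064 0.064 rmax [0.068 0.139 0.156]
0.48 x -0.154 0.003 y -0.055 0.047 rmax [0.095 0.149 0.157]
```

View pics/w2z.png

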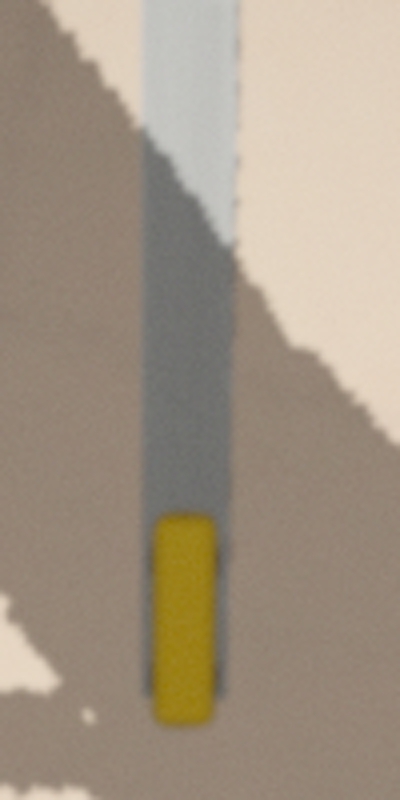

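```bash
python3 - <<'E'
from h import *
c=np.load('pics/w2c.npy',allow_pickle=True).item()
f=lambda u,v,z:atz(c,270+u/4-.375,v/4-.375,z)[:2]
h=f(184,617,.022);print(h, np.linalg.norm(f(184,515,.022)-f(184,722,.022)),np.linalg.norm(f(153,600,.022)-f(215,600,.022)))
a=(f(143,100,.003)+f(239,100,.003))/2;b=(f(145,690,.003)+f(226,690,.003))/2
e=a-b;print(a,b,np.degrees(np.arctan2(e[1],e[0]))-90, np.linalg.norm(f(143,100,.003)-f(239,100,.003)))
e=f(143,100,.003)-f(145,690,.003);print(np.degrees(np.arctan2(e[1],e[0]))-90)
plan([h[0],h[1],.06],15)
E
```

```text
[ 0.52669422 -0.24497977] 0.04451730845397336 0.013264805604650777
[ 0.50155934 -0.1445098 ] [ 0.53190291 -0.26412629] 14.234180607407112 0.019751573608665723
14.44315574536681
shift mm [ 29.   -2.1 107.5] rot [-0.05 -0.09  0.01] now [ 0.5364 -0.2725  0.1674] yaw 15.01 tilt [   -1.2     1.3 -1000. ] q6 0.73 t 2.25
```

>>> arm_command --pt "0.05 0.029 -0.002 0.05 0 0 0.5" --pt "0.04 0.029 -0.002 0.1 0 0 0.5" --pt "0.04 0.029 -0.002 0.137 0 0 0.5" --pt "0.04 0.029 -0.002 0.137 0 0 0.5" --pt "0.04 0.029 -0.002 0.137 0 0 0.5" --pt "0.04 0.029 -0.002 0.137 0 0 0.5"

```text
t: 2.75
eef_pos: [0.5263, -0.2444, 0.0305]
eef_rot: [-1.92, -2.483, 0.0]
wrist_force: [-0.2, -0.1, 0.8]
width: 0.471
```

```bash
python3 - <<'E'
from h import *
plan([.5265,-.2446,.007],14.5)
c=ctrl.calibration('wrist')
p,d=ctrl.snapshot('wrist');cv2.imwrite('pics/w3.png',p)
plan([.5265,-.2446,.007],14.5)
E
```

```text
shift mm [-0.3  0.2 23.5] rot [-0.1  -0.12  0.07] now [ 0.5263 -0.2444  0.0305] yaw 14.57 tilt [   -2.3     1.6 -1000. ] q6 0.77 t 2.75
shift mm [ 1.5 -1.3 25.2] rot [0.06 0.05 0.05] now [ 0.5281 -0.2457  0.0322] yaw 14.55 tilt [ 1.2e+00 -5.0e-01 -1.0e+03] q6 0.77 t 2.8
```

View pics/w3.png

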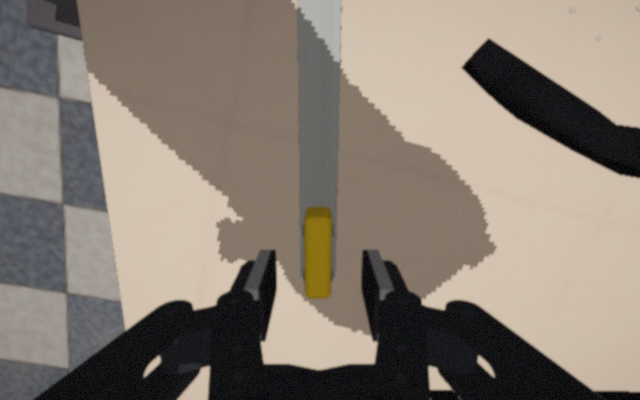

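The handle at (318,252) is centred between the jaws. I'll go down and close.

>>> arm_command --pt "0.04 0 0 0.0245 0 0 0" --pt "0.04 0 0 0.0245 0 0 0" --pt "0.04 0 0 0.0245 0 0 0" --pt "0.005 0 0 0.0245 0 0 0" --pt "0.005 0 0 0.0245 0 0 0" --pt "0.005 0 0 0.0245 0 0 0" --pt "0.005 0 0 0.0245 0 0 0" --grip_force 40

```text
t: 3.38
eef_pos: [0.5288, -0.2472, 0.0082]
eef_rot: [1.922, 2.481, 0.001]
wrist_force: [-0.1, -0.1, 6.5]
width: 0.15
```

```bash
python3 - <<'E'
from h import *
s=ctrl.observe();print(s['wrist_force'],s['torque'],s['width']*85)
plan([.5265,-.2446,.007],14.5)
O=np.array([.4753,.1155]);a=np.radians(12.);Y=np.array([-np.sin(a),np.cos(a)])
for y in (-.125-.075,-.17,-.1): print(y,O+Y*y)
plan([*(O+Y*-.20),.047],12)
E
```

```text
[-0.13560464 -0.11463858  6.47569972] [0.09664725 0.23838053 0.00667782] 12.740597214875375
shift mm [ 3.2 -1.6  1.2] rot [ 0.13  0.13 -0.03] now [ 0.5288 -0.2472  0.0082] yaw 14.47 tilt [    2.8    -1.7 -1000. ] q6 0.77 t 3.3833
-0.2 [ 0.51688234 -0.08012952]
-0.17 [ 0.51064499 -0.05078509]
-0.1 [0.49609117 0.01768524]
shift mm [164.7  30.3 -39.1] rot [0.13 0.13 2.47] now [ 0.5288 -0.2472  0.0082] yaw 14.47 tilt [    2.8    -1.7 -1000. ] q6 0.77 t 3.3833
```

>>> arm_command --pt "0.005 0 0 -0.03 0 0 0" --pt "0.005 0.03 0.01 -0.043 0 0 1" --pt "0.005 0.06 0.02 -0.043 0 0 2.5" --pt "0.005 0.09 0.03 -0.043 0 0 2.5" --pt "0.005 0.12 0.03 -0.043 0 0 2.5" --pt "0.005 0.145 0.03 -0.043 0 0 2.5" --pt "0.005 0.145 0.03 -0.043 0 0 2.5" --pt "0.005 0.145 0.03 -0.043 0 0 2.5"

```text
t: 4.05
eef_pos: [0.52, -0.0974, 0.0496]
eef_rot: [-1.975, -2.443, 0.0]
wrist_force: [-0.1, -0.5, 0.1]
width: 0.149
```

```bash
python3 - <<'E'
from h import *
s=ctrl.observe();print(s['wrist_force'],s['torque'],s['width']*85)
plan([.5168,-.0801,.047],12)
c=ctrl.calibration('wrist')
p,d=ctrl.snapshot('wrist');cv2.imwrite('pics/w4.png',p);np.save('pics/w4c.npy',c,allow_pickle=True)
crop(p,230,0,410,300,3,'pics/w4.png'[:-4]+'z.png')
plan([.5168,-.0801,.047],12)
E
```

```text
[-0.0698332  -0.54463766  0.07497797] [-0.07894879 -0.02053849  0.03947043] 12.67397269067504
shift mm [17.6  0.5  2.6] rot [-0.01  0.01  0.11] now [ 0.52   -0.0974  0.0496] yaw 12.11 tilt [-2.e-01 -2.e-01 -1.e+03] q6 1.05 t 4.05
shift mm [18.8  0.   2.7] rot [0.04 0.05 0.02] now [ 0.5207 -0.0985  0.0497] yaw 12.02 tilt [ 9.e-01 -7.e-01 -1.e+03] q6 1.05 t 4.1
```

View pics/w4.png

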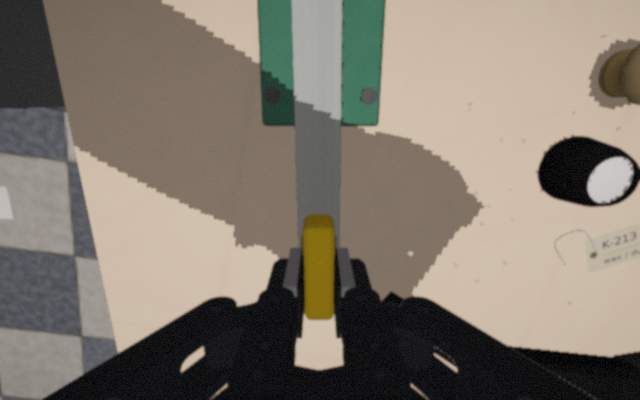

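View pics/w4z.png

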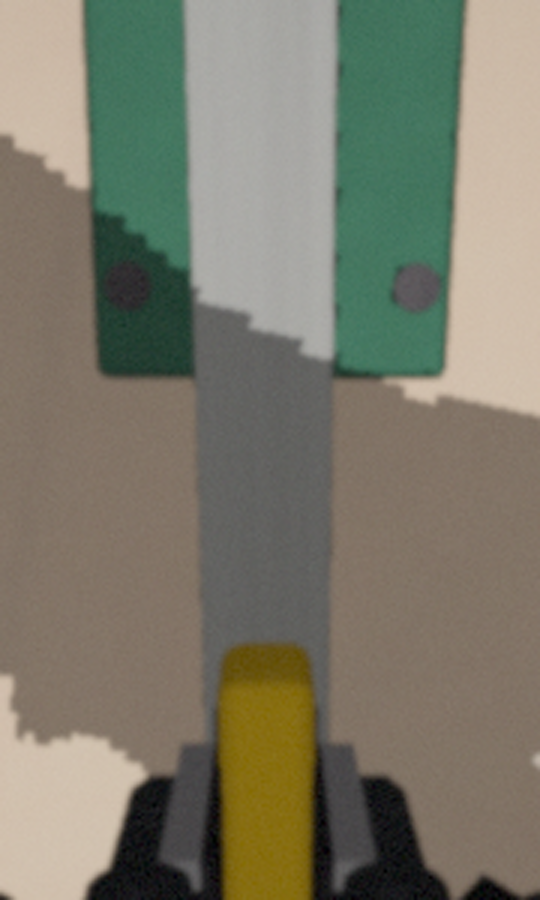

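The picture shows the blade over the bed's near end. The bed edges are at columns (263,378) in row 125 and the blade edges at (294.5,341).

```bash
python3 - <<'E'
from h import *
c=np.load('pics/w4c.npy',allow_pickle=True).item()
f=lambda u,v,z:atz(c,230+u/3-.333,v/3-.333,z)[:2]
def ln(a,b):
    e=b-a;return np.degrees(np.arctan2(e[1],e[0]))-90
zb=.0425+.003  # blade top
L0,L1=f(100,365,.018),f(86,10,.018);R0,R1=f(443,365,.018),f(464,10,.018)
print('bed',ln(L0,L1),ln(R0,R1),np.linalg.norm(L0-R0),np.linalg.norm(L1-R1))
b0,b1=f(194,370,zb),f(184.5,10,zb);r0,r1=f(332.5,370,zb),f(338,10,zb)
print('blade',ln(b0,b1),ln(r0,r1),np.linalg.norm(b0-r0),np.linalg.norm(b1-r1))
m0=(L0+R0)/2;a=np.radians((ln(L0,L1)+ln(R0,R1))/2);X=np.array([np.cos(a),np.sin(a)]);Y=np.array([-X[1],X[0]])
for q in ((b0+r0)/2,(b1+r1)/2): print('blade mid in bed frame mm',(q-m0)@X*1000,(q-m0)@Y*1000)
near=(f(110,375,.018)+f(430,375,.018))/2
print('near end',near,'origin est',(L1+R1)/2+Y*((near-(L1+R1)/2)@Y+.155))
s=ctrl.observe();print(s['eef_pos'],(s['eef_pos'][:2]-m0)@X*1000)
E
```

```text
bed 11.623091404755144 11.583897581114456 0.057715971929698476 0.057752062333608696
blade 12.433078952557096 12.31141037532474 0.019623485924794203 0.019719151602836053
blade mid in bed frame mm -1.2961432092873169 0.8608443298408067
blade mid in bed frame mm -1.900569671935772 45.90667633232524
near end [ 0.5079808  -0.03607078] origin est [0.4770361  0.11580904]
[ 0.52069424 -0.09849115  0.04974314] -0.3379391481706413
```

>>> arm_command --pt "0.005 0 0.0005 0.01 0 0 0.8" --pt "0.005 0 0.0005 0.0205 0 0 0.8" --pt "0.005 0 0.0005 0.0225 0 0 0.8" --pt "0.005 0 0.0005 0.0225 0 0 0.8" --pt "0.005 0 0.0005 0.0225 0 0 0.8"

```text
t: 4.52
eef_pos: [0.5204, -0.0988, 0.0261]
eef_rot: [-1.995, -2.425, 0.001]
wrist_force: [0.0, -0.7, -0.6]
width: 0.152
```

```bash
python3 - <<'E'
from h import *
s=ctrl.observe();print(s['wrist_force'],s['torque'],s['width']*85)
plan([.52,-.0974,.0262],11.6)
E
```

```text
[ 0.01583728 -0.74629776 -0.57537552] [ 0.00289098 -0.02275337  0.01204172] 12.892113042348289
shift mm [ 1.4 -0.1 -0.1] rot [-0.06 -0.04 -0.48] now [ 0.5204 -0.0988  0.0261] yaw 11.12 tilt [-1.2e+00  5.0e-01 -1.0e+03] q6 1.07 t 4.5167
```

>>> arm_command --pt "0.005 0 0 0.001 0 0 0" --pt "0.005 0.01 0 0.0015 0 0 0" --pt "0.005 0.02 0 0.0015 0 0 0" --pt "0.005 0.03 0 0.0015 0 0 0" --pt "0.005 0.035 0 0.0015 0 0 0" --pt "0.005 0.035 0 0.0015 0 0 0"

```text
t: 5.02
eef_pos: [0.514, -0.062, 0.0257]
eef_rot: [-1.992, -2.429, -0.002]
wrist_force: [-0.5, 3.1, 4.6]
width: 0.147
```

```bash
python3 - <<'E'
from h import *
s=ctrl.observe();print(s['wrist_force'],s['torque'],s['width']*85)
plan([.52,-.0974,.0262],11.6)
c=ctrl.calibration('wrist')
p,d=ctrl.snapshot('wrist');cv2.imwrite('pics/w5.png',p);np.save('pics/w5c.npy',c,allow_pickle=True)
crop(p,230,0,410,200,4,'pics/w5z.png')
plan([.52,-.0974,.0262],11.6)
E
```

```text
[-0.49890587  3.1030269   4.58422957] [ 0.48979378  0.06008087 -0.02848414] 12.522662751376574
shift mm [-35.9  -1.1  -0.5] rot [ 0.06 -0.07 -0.29] now [ 0.514  -0.062   0.0257] yaw 11.31 tilt [ 8.0e-01  1.4e+00 -1.0e+03] q6 1.13 t 5.0167
shift mm [-35.5  -1.   -0.6] rot [ 0.06 -0.09 -0.31] now [ 0.514  -0.0624  0.0257] yaw 11.29 tilt [ 6.0e-01  1.7e+00 -1.0e+03] q6 1.13 t 5.0667
```

View pics/w5z.png

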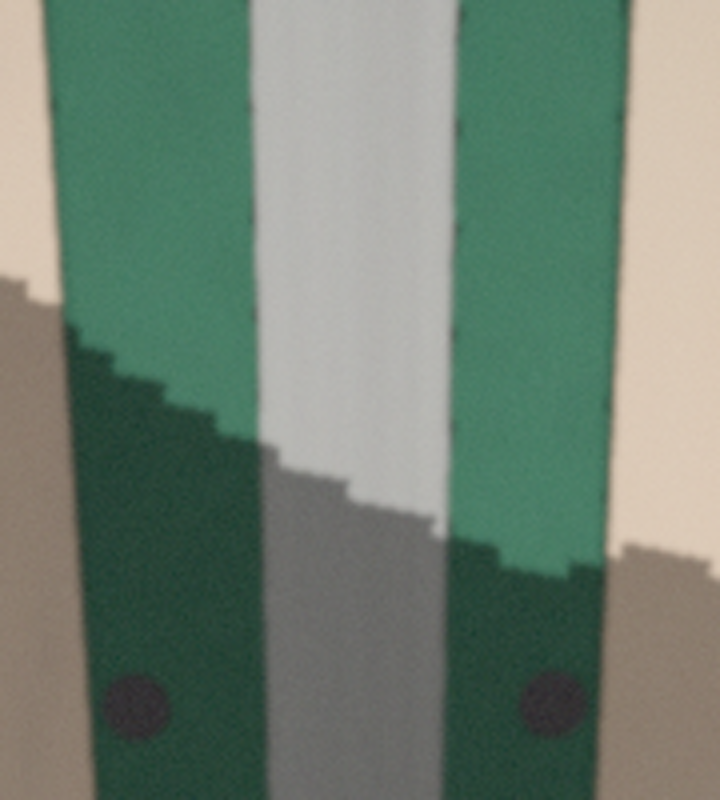

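```bash
python3 - <<'E'
from h import *
c=np.load('pics/w5c.npy',allow_pickle=True).item()
f=lambda u,v,z:atz(c,230+u/4-.375,v/4-.375,z)[:2]
def ln(a,b):
    e=b-a;return np.degrees(np.arctan2(e[1],e[0]))-90
L0,L1=f(96,780,.018),f(44,10,.018);R0,R1=f(597,780,.018),f(630,10,.018)
print('bed',ln(L0,L1),ln(R0,R1),np.linalg.norm(L0-R0),np.linalg.norm(L1-R1))
zb=.021
b0,b1=f(269,780,zb),f(249.5,10,zb);r0,r1=f(443,780,zb),f(458.5,10,zb)
print('blade',ln(b0,b1),ln(r0,r1),np.linalg.norm(b0-r0),np.linalg.norm(b1-r1))
m0=(L0+R0)/2;a=np.radians((ln(L0,L1)+ln(R0,R1))/2);X=np.array([np.cos(a),np.sin(a)]);Y=np.array([-X[1],X[0]])
for q in ((b0+r0)/2,(b1+r1)/2): print('blade mid in bed frame mm',(q-m0)@X*1000,(q-m0)@Y*1000)
s=ctrl.observe();print(m0,(s['eef_pos'][:2]-m0)@X*1000,'origin', m0+X*0, (np.array([.477,.1158])-m0)@X*1000)
E
```

```text
bed 11.771417306753378 11.967733489109861 0.05815522672663239 0.05788444370044074
blade 11.613391702848816 11.28855245871685 0.019791281803776792 0.02022964833035173
blade mid in bed frame mm 1.1012949713139706 0.8218545135299986
blade mid in bed frame mm 1.6662456065414162 78.14502678849679
[ 0.50722438 -0.03041677] 0.09002156672362725 origin [ 0.50722438 -0.03041677] 0.49640030117549183
```

View pics/w5.png

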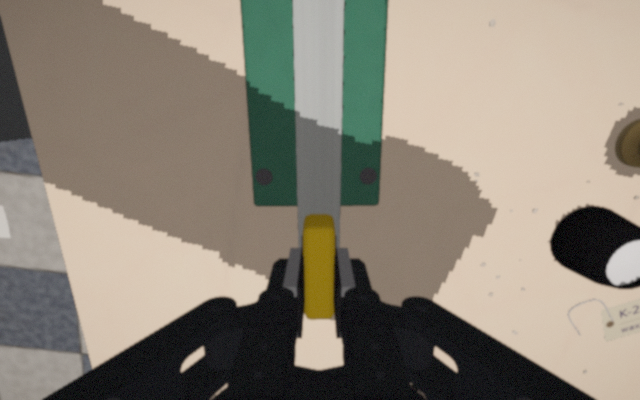

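>>> arm_command --pt "0.005 0 -0.001 -0.0007 0 0 -0.4" --pt "0.005 0.007 -0.0011 -0.0007 0 0 -0.4" --pt "0.005 0.015 -0.0012 -0.0007 0 0 -0.4" --pt "0.005 0.022 -0.0012 -0.0007 0 0 -0.4" --pt "0.005 0.03 -0.0013 -0.0007 0 0 -0.4" --pt "0.005 0.037 -0.0014 -0.0007 0 0 -0.4" --pt "0.005 0.045 -0.0014 -0.0007 0 0 -0.4" --pt "0.005 0.045 -0.0014 -0.0007 0 0 -0.4"

```text
t: 5.73
eef_pos: [0.5038, -0.0183, 0.0262]
eef_rot: [-1.984, -2.435, -0.002]
wrist_force: [0.3, 1.8, 7.5]
width: 0.151
```

```bash
python3 - <<'E'
from h import *
s=ctrl.observe();print(s['wrist_force'],s['torque'],s['width']*85)
plan([.52,-.0974,.0262],11.6)
c=ctrl.calibration('wrist')
p,d=ctrl.snapshot('wrist');cv2.imwrite('pics/w6.png',p);np.save('pics/w6c.npy',c,allow_pickle=True)
crop(p,230,0,410,200,4,'pics/w6z.png')
plan([.52,-.0974,.0262],11.6)
E
```

```text
[0.28168662 1.76666522 7.53127878] [ 0.16113621  0.02101582 -0.06643384] 12.808489086763707
shift mm [-80.8  -0.1  -0.1] rot [ 0.04 -0.07  0.07] now [ 0.5038 -0.0183  0.0262] yaw 11.67 tilt [ 4.0e-01  1.4e+00 -1.0e+03] q6 1.2 t 5.7333
shift mm [-80.8  -0.   -0.1] rot [ 0.03 -0.11  0.07] now [ 0.5037 -0.0183  0.0262] yaw 11.67 tilt [ 1.0e-01  2.1e+00 -1.0e+03] q6 1.2 t 5.7833
```

View pics/w6z.png

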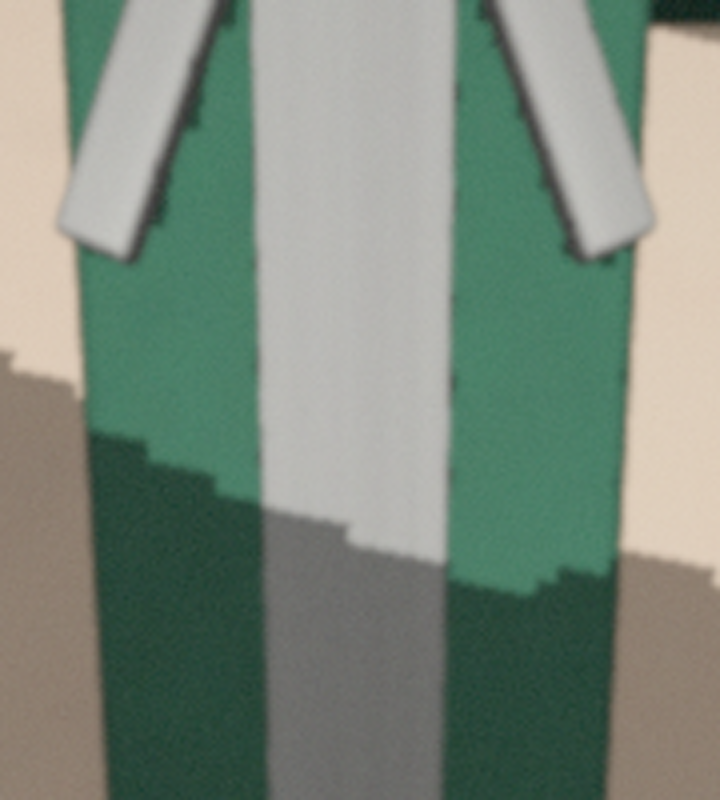

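The picture shows the cheek mouth at columns (263,377), symmetric about the blade to within 0.5 mm. I'll go in.

>>> arm_command --pt "0.005 0.002 0.0003 -0.0012 0 0 0" --pt "0.005 0.009 0.0003 -0.0012 0 0 0" --pt "0.005 0.016 0.0003 -0.0012 0 0 0" --pt "0.005 0.023 0.0003 -0.0012 0 0 0" --pt "0.005 0.03 0.0003 -0.0012 0 0 0" --pt "0.005 0.036 0.0003 -0.0012 0 0 0" --pt "0.005 0.042 0.0003 -0.0012 0 0 0" --pt "0.005 0.042 0.0003 -0.0012 0 0 0"

```text
t: 6.45
eef_pos: [0.4952, 0.0223, 0.027]
eef_rot: [-1.984, -2.435, -0.0]
wrist_force: [-0.1, -0.3, -0.7]
width: 0.148
```

```bash
python3 - <<'E'
from h import *
s=ctrl.observe();print(s['wrist_force'],s['torque'],s['width']*85)
plan([.52,-.0974,.0262],11.6)
c=ctrl.calibration('wrist')
p,d=ctrl.snapshot('wrist');cv2.imwrite('pics/w7.png',p);np.save('pics/w7c.npy',c,allow_pickle=True)
p,d=ctrl.snapshot('scene');crop(p,250,150,410,270,5,'pics/s7.png')
plan([.52,-.0974,.0262],11.6)
E
```

```text
[-0.09798919 -0.30625377 -0.72349221] [-0.05356185 -0.01911927 -0.00361625] 12.572643134116491
shift mm [-1.223e+02  1.000e-01  7.000e-01] rot [-0.03 -0.04  0.06] now [0.4952 0.0223 0.027 ] yaw 11.66 tilt [-6.e-01  6.e-01 -1.e+03] q6 1.28 t 6.45
shift mm [-121.1   -0.2    1. ] rot [0.   0.01 0.01] now [0.4958 0.0213 0.0272] yaw 11.61 tilt [ 1.e-01 -1.e-01 -1.e+03] q6 1.28 t 6.55
```

View pics/w7.png

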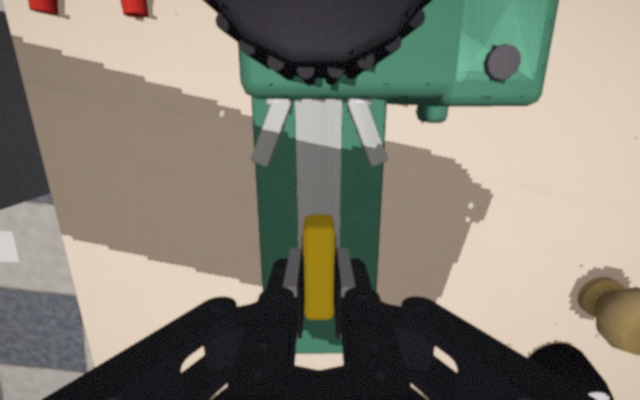

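View pics/s7.png

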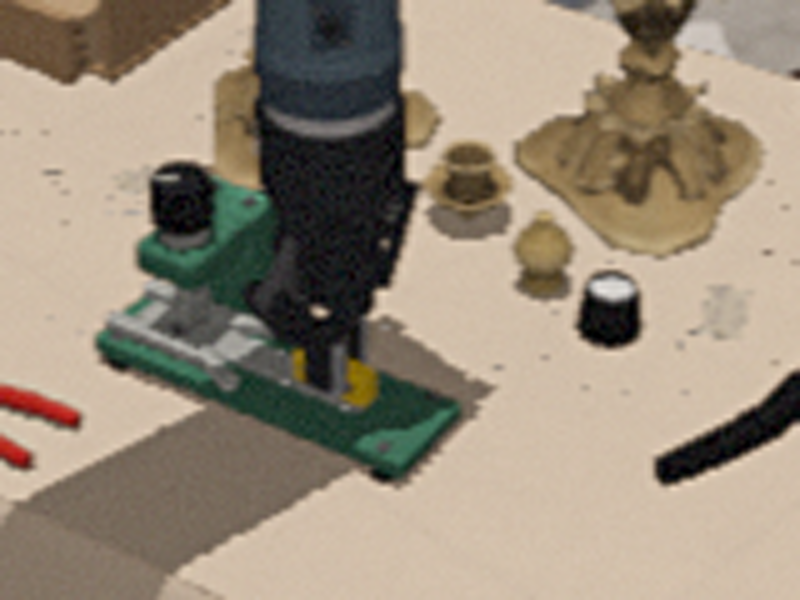

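>>> arm_command --pt "0.045 0 0 0 0 0 0" --pt "0.045 0 0 0 0 0 0" --pt "0.045 0 0 0 0 0 0" --pt "0.06 0 0 -0.04 0 0 -7" --pt "0.06 0 0 -0.08 0 0 -14" --pt "0.06 0 0 -0.12 0 0 -21" --pt "0.06 0 0 -0.125 0 0 -28" --pt "0.06 0 0 -0.125 0 0 -35" --pt "0.06 0 0 -0.125 0 0 -42" --pt "0.06 0 0 -0.125 0 0 -49" --pt "0.06 0 0 -0.125 0 0 -56" --pt "0.06 0 0 -0.125 0 0 -63"

```text
t: 7.55
eef_pos: [0.4959, 0.0208, 0.1523]
eef_rot: [0.413, 3.114, 0.0]
wrist_force: [-0.0, -0.4, -0.2]
width: 0.703
```

```bash
cat >> h.py <<'E'
K=np.array([.4763,.1157])
def kpose(yaw,z,lean=8.,off=(0,0)):
    # leaned tool, y horizontal at yaw; x tilted so body leans along +x tool direction (yaw+90)
    R0=down(yaw)@R.from_rotvec([0,np.radians(lean),0]).as_matrix()
    if (R0[:,2]@np.array([np.cos(np.radians(yaw+90)),np.sin(np.radians(yaw+90)),0]))>0:
        R0=down(yaw)@R.from_rotvec([0,-np.radians(lean),0]).as_matrix()
    P=np.array([K[0]+off[0],K[1]+off[1],z])  # grasp point
    return P+.019*R0[:,2],R0
def rel(p,Rt,base=None):
    if base is None:
        s=ctrl.observe();base=(s['eef_pos'],R.from_rotvec(s['eef_rot']).as_matrix())
    t=base[1].T@(p-base[0]);r=np.degrees(R.from_matrix(base[1].T@Rt).as_rotvec())
    return (t*1000).round(1),r.round(2)
E
python3 - <<'E'
from h import *
plan([.52,-.0974,.0262],11.6)
print(rel(*kpose(124,.165)))
p,Rt=kpose(124,.165);print(p,Rt[:,2])
E
```

```text
shift mm [ -54.  -107.8  126.1] rot [2.000e-02 1.000e-02 6.329e+01] now [0.4959 0.0208 0.1523] yaw 74.89 tilt [ 3.e-01  0.e+00 -1.e+03] q6 0.18 t 7.55
(array([41.9, 88.6,  6.1]), array([ -3.43,  -7.48, -49.02]))
[0.47849221 0.11717867 0.14618491] [ 0.11537973  0.07782461 -0.99026807]
```

```bash
python3 - <<'E'
from h import *
print(rel(*kpose(130,.165)))
E
```

```text
(array([42.1, 88.7,  6.1]), array([ -3.85,  -7.35, -55.01]))
```

>>> arm_command --pt "0.06 0 0 0 -3.85 -7.35 -55" --pt "0.06 0 0 0 -3.85 -7.35 -55" --pt "0.06 0 0 0 -3.85 -7.35 -55" --pt "0.06 0 0 0 -3.85 -7.35 -55" --pt "0.06 0.01 0.022 0.001 -3.85 -7.35 -55" --pt "0.06 0.02 0.044 0.003 -3.85 -7.35 -55" --pt "0.06 0.03 0.066 0.005 -3.85 -7.35 -55" --pt "0.06 0.042 0.0885 0.006 -3.85 -7.35 -55" --pt "0.06 0.042 0.0885 0.006 -3.85 -7.35 -55" --pt "0.06 0.042 0.0885 0.006 -3.85 -7.35 -55"

```text
t: 8.38
eef_pos: [0.4784, 0.1179, 0.1461]
eef_rot: [-1.022, 2.831, 0.071]
wrist_force: [0.6, 0.4, 1.0]
width: 0.702
```

```bash
python3 - <<'E'
from h import *
c=ctrl.calibration('wrist')
p,d=ctrl.snapshot('wrist');cv2.imwrite('pics/w8.png',p);np.save('pics/w8c.npy',c,allow_pickle=True)
p,d=ctrl.snapshot('scene');crop(p,220,20,420,220,3,'pics/s8.png')
s=ctrl.observe();print(s['wrist_force'],s['eef_pos'])
print(rel(*kpose(130,.165)))
print(rel(*kpose(130,.112)))
E
```

```text
[-0.63734629  0.57593643  0.33840262] [0.47920709 0.11698853 0.14632357]
(array([0.4, 0.9, 0.1]), array([-0.07, -0.02, -0.4 ]))
(array([ 7.8,  0.9, 52.6]), array([-0.07, -0.02, -0.4 ]))
```

View pics/w8.png

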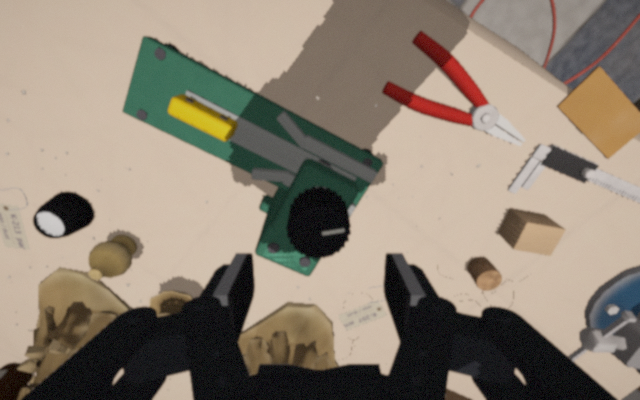

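View pics/s8.png

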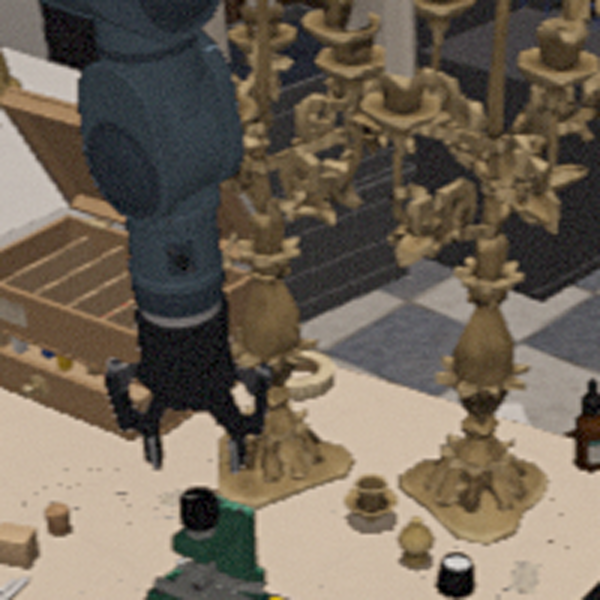

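```bash
python3 - <<'E'
from h import *
c=np.load('pics/w8c.npy',allow_pickle=True).item()
p=cv2.imread('pics/w8.png');q=cv2.resize(p[160:290,250:400],None,fx=5,fy=5,interpolation=cv2.INTER_CUBIC)
for z,col in ((.122,(0,0,255)),(.094,(255,255,0))):
    pts=[proj(c,[K[0]+.0165*np.cos(t),K[1]+.0165*np.sin(t),z]) for t in np.linspace(0,2*np.pi,40)]
    cv2.polylines(q,[np.array([[(u-250+.4)*5,(v-160+.4)*5] for u,v in pts],np.int32)],True,col,1)
cv2.imwrite('pics/w8z.png',q)
E
```

```text
(no output)
```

View pics/w8z.png

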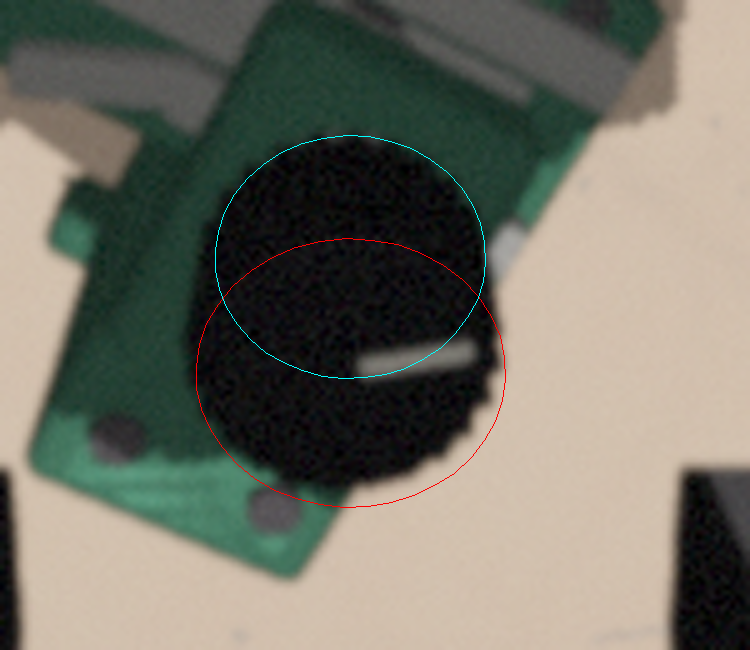

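>>> arm_command --pt "0.06 0.003 -0.0005 0.018 0 0 0" --pt "0.06 0.005 -0.0005 0.036 0 0 0" --pt "0.06 0.0075 -0.0005 0.0515 0 0 0" --pt "0.06 0.0075 -0.0005 0.0515 0 0 0" --pt "0.06 0.0075 -0.0005 0.0515 0 0 0" --pt "0.02 0.0075 -0.0005 0.0515 0 0 0" --pt "0.02 0.0075 -0.0005 0.0515 0 0 0" --pt "0.02 0.0075 -0.0005 0.0515 0 0 0" --pt "0.02 0.0075 -0.0005 0.0515 0 0 0" --pt "0.02 0.0075 -0.0005 0.0515 0 0 0" --grip_force 40

```text
t: 9.32
eef_pos: [0.4791, 0.1181, 0.0956]
eef_rot: [-1.021, 2.829, 0.075]
wrist_force: [-3.2, 3.5, 6.2]
width: 0.373
```

```bash
cat > turn.py <<'E'
from h import *
import sys
tot=float(sys.argv[1])  # deg clockwise
s=ctrl.observe();print(s['wrist_force'].round(2),s['torque'].round(3),s['width']*85,s['eef_pos'].round(4),s['qpos'][5].round(2),s['t'])
b=(s['eef_pos'],R.from_rotvec(s['eef_rot']).as_matrix())
print('tool y yaw',np.degrees(np.arctan2(b[1][1,1],b[1][0,1])).round(2),'z',b[1][:,2].round(3), 'lateral force',(b[1].T@s['wrist_force']).round(2))
P=b[0]-.019*b[1][:,2];P=np.array([*K,P[2]]) if len(sys.argv)>2 else P
print('grasp pt',(b[0]-.019*b[1][:,2]).round(4))
for a in np.arange(7,tot+7,7):
    a=min(a,tot);Q=R.from_rotvec([0,0,-np.radians(a)]).as_matrix()
    print(a,*[np.round(x,2).tolist() for x in rel(P+Q@(b[0]-P),Q@b[1],b)])
E
python3 turn.py 63
```

```text
[-3.18  3.47  6.17] [0.614 0.739 0.109] 31.727775596460948 [0.4791 0.1181 0.0956] -0.63 9.3167
tool y yaw 129.71 z [ 0.108  0.092 -0.99 ] lateral force [-0.65  4.71 -6.13]
grasp pt [0.4771 0.1164 0.1144]
7.0 [0.0, -0.3, -0.0] [0.99, -0.01, 6.93]
14.0 [0.1, -0.7, -0.0] [1.98, -0.03, 13.86]
21.0 [0.2, -1.0, -0.0] [2.97, -0.04, 20.79]
28.0 [0.3, -1.3, -0.0] [3.96, -0.05, 27.72]
35.0 [0.5, -1.5, -0.1] [4.95, -0.07, 34.65]
42.0 [0.7, -1.8, -0.1] [5.94, -0.08, 41.58]
49.0 [0.9, -2.0, -0.1] [6.94, -0.09, 48.51]
56.0 [1.1, -2.2, -0.2] [7.93, -0.11, 55.44]
63.0 [1.4, -2.4, -0.2] [8.92, -0.12, 62.37]
```

>>> arm_command --pt "0.02 0 0 0 1 0 6.9" --pt "0.02 0.0001 -0.0004 0 2 0 13.9" --pt "0.02 0.0002 -0.0007 0 3 0 20.8" --pt "0.02 0.0003 -0.001 0 4 0 27.7" --pt "0.02 0.0005 -0.0012 0 5 0 34.7" --pt "0.02 0.0007 -0.0015 0 6 0 41.6" --pt "0.02 0.0009 -0.0017 0 7 0 48.5" --pt "0.02 0.0011 -0.0019 0 8 0 55.4" --pt "0.02 0.0014 -0.0021 0 8.9 0 62.4" --pt "0.02 0.0014 -0.0021 0 8.9 0 62.4"

```text
t: 10.15
eef_pos: [0.4798, 0.1141, 0.0956]
eef_rot: [0.614, 2.939, -0.048]
wrist_force: [-4.3, -3.1, 7.8]
width: 0.373
```

```bash
python3 turn.py 7
```

```text
[-4.28 -3.06  7.83] [-0.323  0.625 -0.197] 31.747358825034 [0.4798 0.1141 0.0956] 0.56 10.15
tool y yaw 66.39 z [ 0.129 -0.059 -0.99 ] lateral force [ 1.56 -4.54 -8.12]
grasp pt [0.4773 0.1152 0.1144]
7.0 [0.0, -0.3, -0.0] [0.99, 0.02, 6.93]
```

```bash
python3 - <<'E'
from h import *
s=ctrl.observe();Rc=R.from_rotvec(s['eef_rot']).as_matrix()
up=s['eef_pos']+[0,0,.05]
print('up',rel(up,Rc)); print('above handle',rel(np.array([.4957,.0215,.10]),down(11.6)),rel(np.array([.4957,.0215,.035]),down(11.6)))
E
```

```text
up (array([ -7.1,  -0.1, -49.5]), array([0., 0., 0.]))
above handle (array([-51.7, -78.5,   3.2]), array([ 3.76,  7.61, 54.7 ])) (array([-42.5, -78.3,  67.6]), array([ 3.76,  7.61, 54.7 ]))
```

>>> arm_command --pt "0.06 0 0 0 0 0 0" --pt "0.06 0 0 0 0 0 0" --pt "0.06 -0.0035 0 -0.025 0 0 0" --pt "0.05 -0.007 0 -0.049 0 0 0" --pt "0.045 -0.025 -0.025 -0.047 0.5 1 7" --pt "0.04 -0.04 -0.053 -0.03 1 2 14" --pt "0.035 -0.0517 -0.0785 0.0032 1.5 3 21" --pt "0.035 -0.0517 -0.0785 0.0032 3.76 7.6 54.7" --pt "0.035 -0.0517 -0.0785 0.0032 3.76 7.6 54.7" --pt "0.035 -0.0517 -0.0785 0.0032 3.76 7.6 54.7" --pt "0.035 -0.0517 -0.0785 0.0032 3.76 7.6 54.7" --pt "0.035 -0.0517 -0.0785 0.0032 3.76 7.6 54.7"

```text
t: 11.15
eef_pos: [0.4962, 0.0217, 0.0984]
eef_rot: [-1.986, -2.431, -0.002]
wrist_force: [0.4, 0.1, 0.2]
width: 0.409
```

```bash
python3 - <<'E'
from h import *
plan([.4957,.0215,.0285],11.6)
c=ctrl.calibration('wrist')
p,d=ctrl.snapshot('wrist');cv2.imwrite('pics/w9.png',p);np.save('pics/w9c.npy',c,allow_pickle=True)
plan([.4957,.0215,.0285],11.6)
E
```

```text
shift mm [-0.3 -0.5 69.9] rot [-0.04 -0.14 -0.09] now [0.4962 0.0217 0.0984] yaw 11.51 tilt [   -1.2     2.3 -1000. ] q6 1.28 t 11.15
shift mm [ 0.1 -0.7 69.9] rot [-0.04 -0.14 -0.22] now [0.4965 0.0214 0.0984] yaw 11.38 tilt [   -1.2     2.3 -1000. ] q6 1.29 t 11.2
```

View pics/w9.png

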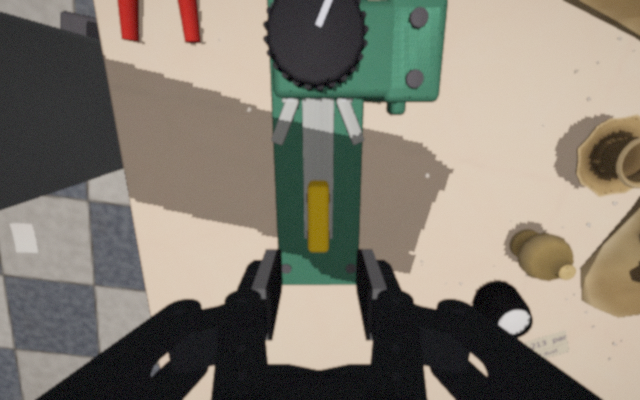

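>>> arm_command --pt "0.035 0 -0.0005 0.035 0 0 0" --pt "0.035 0 -0.0005 0.065 0 0 0" --pt "0.035 0 -0.0005 0.071 0 0 0" --pt "0.035 0 -0.0005 0.071 0 0 0" --pt "0.005 0 -0.0005 0.071 0 0 0" --pt "0.005 0 -0.0005 0.071 0 0 0" --pt "0.005 0 -0.0005 0.071 0 0 0" --pt "0.005 0 -0.0005 0.071 0 0 0" --grip_force 30

```text
t: 11.87
eef_pos: [0.4966, 0.0219, 0.0288]
eef_rot: [1.979, 2.439, 0.003]
wrist_force: [-0.2, 0.5, 4.8]
width: 0.156
```

```bash
cat > st.py <<'E'
from h import *
s=ctrl.observe();Rc=R.from_rotvec(s['eef_rot']).as_matrix()
print('tool-frame force',(Rc.T@s['wrist_force']).round(2),'torque',(Rc.T@s['torque']).round(3),'w',(s['width']*85).round(2),s['eef_pos'].round(4),s['t'])
Y=np.array([-np.sin(np.radians(11.75)),np.cos(np.radians(11.75))]);X=np.array([Y[1],-Y[0]]);d=s['eef_pos'][:2]-K
print('scraper frame mm',(d@X*1000).round(2),(d@Y*1000).round(2))
E
python3 st.py
```

```text
Traceback (most recent call last):
  File "st.py", line 3, in <module>
    print('tool-frame force',(Rc.T@s['wrist_force']).round(2),'torque',(Rc.T@s['torque']).round(3),'w',(s['width']*85).round(2),s['eef_pos'].round(4),s['t'])
                                                                                                       ^^^^^^^^^^^^^^^^^^^^^
AttributeError: 'float' object has no attribute 'round'
```

>>> arm_command --pt "0.005 0 0 -0.0012 0 0 0" --pt "0.005 0 0 -0.0012 0 0 0" --pt "0.005 0 0 -0.0012 0 0 0"

```text
t: 12.12
eef_pos: [0.4952, 0.0219, 0.0288]
eef_rot: [-1.979, -2.438, -0.001]
wrist_force: [-0.5, -0.6, 2.7]
width: 0.151
```

```bash
sed -i "s/(s\['width'\]\*85).round(2)/round(s['width']*85,2)/" st.py; python3 st.py
```

```text
tool-frame force [-0.53 -0.59 -2.67] torque [0.13  0.016 0.001] w 12.86 [0.4952 0.0219 0.0288] 12.1167
scraper frame mm -0.6 -95.66
```

>>> arm_command --pt "0.005 -0.001 0 -0.0012 0 0 0" --pt "0.005 -0.002 0 -0.0012 0 0 0" --pt "0.005 -0.003 0 -0.0012 0 0 0" --pt "0.005 -0.003 0 -0.0012 0 0 0"

```text
t: 12.45
eef_pos: [0.4954, 0.0188, 0.0293]
eef_rot: [-1.979, -2.437, 0.0]
wrist_force: [0.5, -0.2, -1.4]
width: 0.151
```

```bash
python3 st.py
```

```text
tool-frame force [-0.32  0.4   1.44] torque [-0.014 -0.081  0.053] w 12.84 [0.4954 0.0188 0.0293] 12.45
scraper frame mm -1.07 -98.77
```

```bash
python3 - <<'E'
from h import *
s=ctrl.observe();Rc=R.from_rotvec(s['eef_rot']).as_matrix()
print(rel(*kpose(104,.165)))
print(rel(*kpose(104,.114)))
E
```

```text
(array([  99.1,    3.7, -116.7]), array([ -6.42,  -6.35, -92.  ]))
(array([ 99. ,   3.8, -65.7]), array([ -6.42,  -6.35, -92.  ]))
```

>>> arm_command --pt "0.005 0 0 0.0012 0 0 0" --pt "0.04 0 0 0.0012 0 0 0" --pt "0.04 0 0 0.0012 0 0 0" --pt "0.05 0 0 -0.04 0 0 0" --pt "0.06 0 0 -0.08 -6.4 -6.35 -92" --pt "0.06 0 0 -0.117 -6.4 -6.35 -92" --pt "0.06 0 0 -0.117 -6.4 -6.35 -92" --pt "0.06 0 0 -0.117 -6.4 -6.35 -92" --pt "0.06 0 0 -0.117 -6.4 -6.35 -92" --pt "0.06 0.03 0.001 -0.117 -6.4 -6.35 -92" --pt "0.06 0.065 0.002 -0.117 -6.4 -6.35 -92" --pt "0.06 0.099 0.0037 -0.117 -6.4 -6.35 -92"

```text
t: 13.45
eef_pos: [0.4787, 0.1172, 0.1467]
eef_rot: [0.552, 2.999, 0.018]
wrist_force: [0.1, -0.4, 0.8]
width: 0.701
```

```bash
python3 - <<'E'
from h import *
print(rel(*kpose(104,.165)))
print(rel(*kpose(104,.114)))
print(ctrl.observe()['eef_pos'])
E
```

```text
(array([-0.4, -0.8,  0.5]), array([ -2.41,  -2.37, -34.73]))
(array([ 4.1, -2.2, 51.3]), array([ -2.41,  -2.37, -34.73]))
[0.47870456 0.11720013 0.1467156 ]
```

>>> arm_command --pt "0.06 0 -0.0005 0 -2.4 -2.4 -34.7" --pt "0.06 0 -0.0005 0 -2.4 -2.4 -34.7" --pt "0.06 0 -0.0005 0 -2.4 -2.4 -34.7" --pt "0.06 0.002 -0.001 0.015 -2.4 -2.4 -34.7" --pt "0.06 0.004 -0.0016 0.034 -2.4 -2.4 -34.7" --pt "0.06 0.0052 -0.0025 0.0513 -2.4 -2.4 -34.7" --pt "0.06 0.0052 -0.0025 0.0513 -2.4 -2.4 -34.7" --pt "0.02 0.0052 -0.0025 0.0513 -2.4 -2.4 -34.7" --pt "0.02 0.0052 -0.0025 0.0513 -2.4 -2.4 -34.7" --pt "0.02 0.0052 -0.0025 0.0513 -2.4 -2.4 -34.7" --pt "0.02 0.0052 -0.0025 0.0513 -2.4 -2.4 -34.7" --pt "0.02 0.0052 -0.0025 0.0513 -2.4 -2.4 -34.7" --grip_force 40

```text
t: 14.45
eef_pos: [0.4787, 0.1162, 0.0963]
eef_rot: [-0.359, 2.98, 0.026]
wrist_force: [-2.8, 1.0, 6.4]
width: 0.373
```

```bash
sed -i 's/^K=.*/K=np.array([.4745,.1155])/' h.py; python3 turn.py 30 k
```

```text
[-2.79  0.96  6.38] [0.342 0.542 0.046] 31.714484147605134 [0.4787 0.1162 0.0963] -0.14 14.45
tool y yaw 103.75 z [ 0.137  0.034 -0.99 ] lateral force [ 1.56  1.6  -6.67]
grasp pt [0.4761 0.1156 0.1151]
7.0 [0.1, -0.5, -0.0] [0.99, -0.0, 6.93]
14.0 [0.2, -1.0, -0.0] [1.97, -0.0, 13.86]
21.0 [0.4, -1.5, -0.1] [2.96, -0.01, 20.79]
28.0 [0.6, -2.0, -0.1] [3.95, -0.01, 27.72]
30.0 [0.7, -2.1, -0.1] [4.23, -0.01, 29.7]
```

>>> arm_command --pt "0.02 0.0001 -0.0005 0 1 0 6.9" --pt "0.02 0.0002 -0.001 0 2 0 13.9" --pt "0.02 0.0004 -0.0015 0 3 0 20.8" --pt "0.02 0.0006 -0.002 0 4 0 27.7" --pt "0.02 0.0007 -0.0021 0 4.2 0 29.7" --pt "0.02 0.0007 -0.0021 0 4.2 0 29.7"

```text
t: 14.95
eef_pos: [0.4787, 0.1147, 0.0963]
eef_rot: [0.425, 2.971, -0.027]
wrist_force: [-3.1, 3.7, 6.9]
width: 0.374
```

```bash
python3 turn.py 7; python3 - <<'E'
from h import *
s=ctrl.observe();Rc=R.from_rotvec(s['eef_rot']).as_matrix()
print('up',rel(s['eef_pos']+[0,0,.05],Rc)); print('above handle',rel(np.array([.4957,.0185,.09]),down(11.6)))
E
```

```text
[-3.11  3.67  6.93] [0.591 0.617 0.036] 31.81655487689763 [0.4787 0.1147 0.0963] 0.42 14.95
tool y yaw 73.73 z [ 0.136 -0.038 -0.99 ] lateral force [ 3.    2.67 -7.42]
grasp pt [0.4761 0.1154 0.1151]
7.0 [0.0, -0.3, -0.0] [0.98, -0.01, 6.93]
up (array([ -7. ,   0.1, -49.5]), array([0., 0., 0.]))
above handle (array([-42. , -87.6,  12.1]), array([ 4.47,  7.22, 62.02]))
```

>>> arm_command --pt "0.06 0 0 0 0 0 0" --pt "0.06 0 0 0 0 0 0" --pt "0.06 -0.0035 0 -0.025 0 0 0" --pt "0.05 -0.007 0 -0.049 0 0 0" --pt "0.045 -0.02 -0.028 -0.047 0.5 0.8 7" --pt "0.04 -0.03 -0.058 -0.03 1 1.6 14" --pt "0.035 -0.042 -0.0876 0.012 4.5 7.2 62" --pt "0.035 -0.042 -0.0876 0.012 4.5 7.2 62" --pt "0.035 -0.042 -0.0876 0.012 4.5 7.2 62" --pt "0.035 -0.042 -0.0876 0.012 4.5 7.2 62" --pt "0.035 -0.042 -0.0876 0.012 4.5 7.2 62" --pt "0.035 -0.042 -0.0876 0.012 4.5 7.2 62"

```text
t: 15.95
eef_pos: [0.495, 0.0167, 0.0888]
eef_rot: [1.869, 2.51, -0.009]
wrist_force: [0.0, 0.5, 0.3]
width: 0.409
```

```bash
python3 - <<'E'
from h import *
plan([.4957,.0185,.0295],11.6)
E
```

```text
shift mm [ 2.3  1.1 59.3] rot [0.2  0.75 5.06] now [0.495  0.0167 0.0888] yaw 16.66 tilt [   6.5  -11.8 -999.9] q6 1.19 t 15.95
```

>>> arm_command --pt "0.035 0.001 0.0008 0.02 0.2 0.75 5" --pt "0.035 0.001 0.0008 0.05 0.2 0.75 5" --pt "0.035 0.001 0.0008 0.0595 0.2 0.75 5" --pt "0.035 0.001 0.0008 0.0595 0.2 0.75 5" --pt "0.005 0.001 0.0008 0.0595 0.2 0.75 5" --pt "0.005 0.001 0.0008 0.0595 0.2 0.75 5" --pt "0.005 0.001 0.0008 0.0595 0.2 0.75 5" --pt "0.005 0.001 0.0008 0.0595 0.2 0.75 5" --pt "0.005 0.001 0.0008 0.0595 0.2 0.75 5" --grip_force 30

```text
t: 16.7
eef_pos: [0.4964, 0.0177, 0.0305]
eef_rot: [1.975, 2.441, 0.002]
wrist_force: [-2.6, -1.1, 3.5]
width: 0.152
```

```bash
python3 st.py; python3 - <<'E'
from h import *
plan([.4957,.0185,.0295],11.6)
E
```

```text
tool-frame force [-0.58 -2.76 -3.49] torque [ 0.303 -0.002 -0.075] w 12.93 [0.4964 0.0177 0.0305] 16.7
scraper frame mm 1.48 -100.19
shift mm [ 0.9 -0.5  1. ] rot [0.13 0.03 0.46] now [0.4964 0.0177 0.0305] yaw 12.06 tilt [ 2.3e+00 -1.0e-01 -1.0e+03] q6 1.27 t 16.7
```

>>> arm_command --pt "0.005 0 -0.0006 -0.001 0 0 0.3" --pt "0.005 0 -0.0006 -0.001 0 0 0.3" --pt "0.005 0 -0.0006 -0.001 0 0 0.3"

```text
t: 16.95
eef_pos: [0.4955, 0.0176, 0.0307]
eef_rot: [1.982, 2.436, 0.001]
wrist_force: [0.5, -0.3, -2.2]
width: 0.153
```

```bash
python3 st.py
```

```text
tool-frame force [-0.43  0.42  2.22] torque [-0.079 -0.191  0.041] w 13.02 [0.4955 0.0176 0.0307] 16.95
scraper frame mm 0.59 -100.16
```

>>> arm_command --pt "0.005 -0.001 0 0 0 0 0" --pt "0.005 -0.002 0 0 0 0 0" --pt "0.005 -0.003 0 0 0 0 0"

```text
t: 17.2
eef_pos: [0.4956, 0.0154, 0.0305]
eef_rot: [-1.981, -2.437, -0.003]
wrist_force: [0.1, 4.3, 0.1]
width: 0.15
```

```bash
python3 st.py
```

```text
tool-frame force [ 4.14  1.   -0.14] torque [-0.052  0.698 -0.014] w 12.79 [0.4956 0.0154 0.0305] 17.2
scraper frame mm 0.32 -102.26
```

>>> arm_command --pt "0.005 -0.0005 0 0 0 0 0" --pt "0.005 -0.001 0 0 0 0 0"

```text
t: 17.37
eef_pos: [0.4958, 0.0141, 0.0305]
eef_rot: [-1.982, -2.437, -0.002]
wrist_force: [-0.4, 3.6, 1.2]
width: 0.158
```

```bash
python3 st.py
```

```text
tool-frame force [ 3.59  0.32 -1.16] torque [-0.033  0.673 -0.008] w 13.42 [0.4958 0.0141 0.0305] 17.3667
scraper frame mm 0.23 -103.63
```

>>> arm_command --pt "0.005 -0.0007 0 0 0 0 0" --pt "0.005 -0.0014 0 0 0 0 0"

```text
t: 17.53
eef_pos: [0.4961, 0.0125, 0.0305]
eef_rot: [1.982, 2.437, 0.001]
wrist_force: [-0.1, 2.3, 1.0]
width: 0.155
```

```bash
python3 st.py
```

```text
tool-frame force [ 2.32  0.38 -1.04] torque [-0.005  0.627 -0.025] w 13.15 [0.4961 0.0125 0.0305] 17.5333
scraper frame mm 0.21 -105.24
```

>>> arm_command --pt "0.005 0.001 0 0 0 0 0" --pt "0.005 0.002 0 0 0 0 0" --pt "0.005 0.003 0 0 0 0 0"

```text
t: 17.78
eef_pos: [0.4961, 0.014, 0.0306]
eef_rot: [1.982, 2.434, -0.002]
wrist_force: [-0.3, -4.1, -1.1]
width: 0.15
```

```bash
python3 st.py
```

```text
tool-frame force [-3.93 -1.14  1.09] torque [ 0.057 -0.592 -0.029] w 12.79 [0.4961 0.014  0.0306] 17.7833
scraper frame mm 0.45 -103.77
```

>>> arm_command --pt "0.005 0.001 0 0 0 0 0"

```text
t: 17.87
eef_pos: [0.4958, 0.0154, 0.0306]
eef_rot: [1.982, 2.435, -0.001]
wrist_force: [1.1, -4.0, -0.0]
width: 0.154
```

```bash
python3 st.py
```

```text
tool-frame force [-4.12  0.22  0.01] torque [-0.057 -0.577 -0.023] w 13.13 [0.4958 0.0154 0.0306] 17.8667
scraper frame mm 0.49 -102.37
```

>>> arm_command --pt "0.005 0.001 0 0 0 0 0"

```text
t: 17.95
eef_pos: [0.4955, 0.0167, 0.0306]
eef_rot: [1.982, 2.435, -0.0]
wrist_force: [-0.0, -3.4, -1.1]
width: 0.149
```

```bash
python3 st.py
```

```text
tool-frame force [-3.35 -0.73  1.06] torque [ 0.036 -0.626  0.028] w 12.7 [0.4955 0.0167 0.0306] 17.95
scraper frame mm 0.47 -101.02
```

>>> arm_command --pt "0.005 0.001 0 0 0 0 0"

```text
t: 18.03
eef_pos: [0.4952, 0.018, 0.0306]
eef_rot: [1.982, 2.436, 0.0]
wrist_force: [0.1, -3.1, -0.8]
width: 0.149
```

```bash
python3 st.py
```

```text
tool-frame force [-3.06 -0.52  0.84] torque [-0.048 -0.587 -0.006] w 12.67 [0.4952 0.018  0.0306] 18.0333
scraper frame mm 0.44 -99.71
```

>>> arm_command --pt "0.005 -0.001 0 0.0003 0 0 0" --pt "0.005 -0.002 0 0.0003 0 0 0" --pt "0.005 -0.003 0 0.0003 0 0 0"

```text
t: 18.28
eef_pos: [0.4955, 0.0169, 0.0305]
eef_rot: [-1.98, -2.437, -0.006]
wrist_force: [-0.3, 5.1, 6.1]
width: 0.149
```

```bash
python3 st.py
```

```text
tool-frame force [ 5.08  0.81 -6.1 ] torque [ 0.014  0.911 -0.042] w 12.69 [0.4955 0.0169 0.0305] 18.2833
scraper frame mm 0.53 -100.79
```

>>> arm_command --pt "0.005 -0.001 0 0 0 0 0"

```text
t: 18.37
eef_pos: [0.4958, 0.0156, 0.0305]
eef_rot: [-1.98, -2.437, -0.005]
wrist_force: [-1.4, 4.6, 4.6]
width: 0.154
```

```bash
python3 st.py
```

```text
tool-frame force [ 4.76 -0.41 -4.57] torque [ 0.012  0.929 -0.01 ] w 13.12 [0.4958 0.0156 0.0305] 18.3667
scraper frame mm 0.52 -102.17
```

>>> arm_command --pt "0.005 -0.001 0 0 0 0 0"

```text
t: 18.45
eef_pos: [0.4961, 0.0145, 0.0305]
eef_rot: [-1.981, -2.437, -0.005]
wrist_force: [-0.7, 4.6, 5.4]
width: 0.152
```

```bash
python3 st.py
```

```text
tool-frame force [ 4.67  0.23 -5.43] torque [0.044 0.931 0.035] w 12.95 [0.4961 0.0145 0.0305] 18.45
scraper frame mm 0.54 -103.24
```

>>> arm_command --pt "0.005 0.0007 0 0 0 0 0" --pt "0.005 0.0007 0 0 0 0 0" --pt "0.03 0.0007 0 0 0 0 0" --pt "0.035 0.0007 0 0 0 0 0" --pt "0.035 0.0007 0 0 0 0 0" --pt "0.035 0.0007 0 -0.02 0 0 0" --pt "0.04 0.0007 0 -0.06 0 0 0" --pt "0.04 0.0007 0 -0.08 0 0 0" --pt "0.04 0.0007 0 -0.08 0 0 0"

```text
t: 19.2
eef_pos: [0.4994, 0.0134, 0.1146]
eef_rot: [1.978, 2.431, 0.007]
wrist_force: [1.2, 0.8, -0.2]
width: 0.469
```

```bash
python3 st.py; python3 - <<'E'
from h import *
p,d=ctrl.snapshot('wrist');cv2.imwrite('pics/w12.png',p)
p,d=ctrl.snapshot('scene');crop(p,250,150,410,270,5,'pics/s12.png')
E
```

```text
tool-frame force [0.57 1.31 0.19] torque [-0.033 -0.009  0.015] w 39.88 [0.4994 0.0134 0.1146] 19.2
scraper frame mm 3.56 -105.07
```

View pics/w12.png

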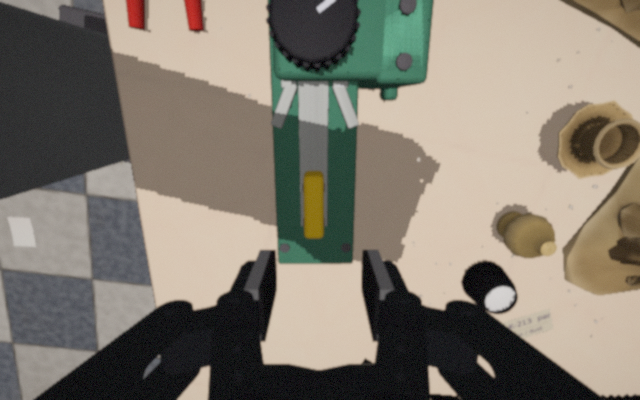

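View pics/s12.png

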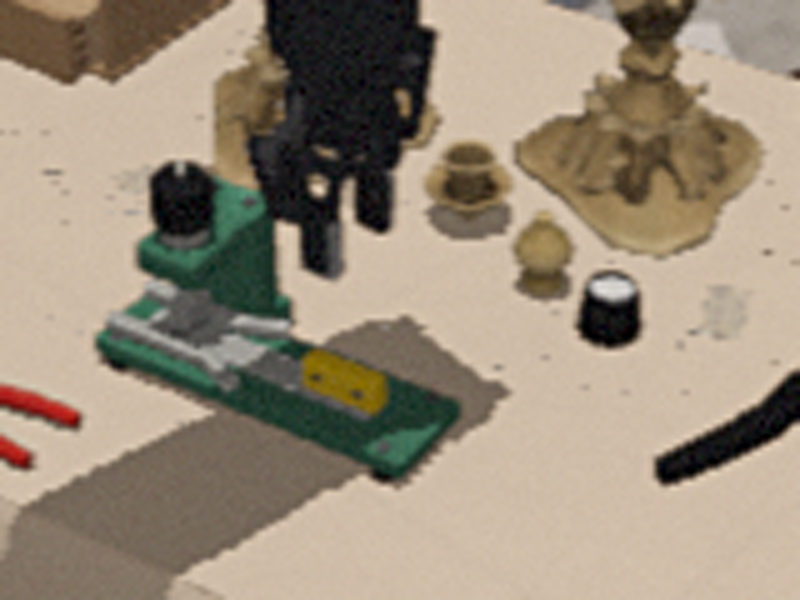

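The wrist picture shows the blade lying straight in the channel, with its handle at (314,205). The scene picture shows it flat on the bed and the gripper clear of it. The drag readings agree, so I'll hand in.

```bash
python3 -c "
from station import ctrl
print(ctrl.job_done())"
```

```text
the job is handed in; nothing more can be done
None
```

I slid the blade in under the foot, turned the knob down until the blade just dragged, and handed the job in at about 19 s. I estimate the foot now presses with 3–4.5 N, inside the 1.5–9 N window.

- **Setting the gap:** The tip is about 25 mm beyond the nose, worked out from the arm's position rather than seen directly. I turned the knob clockwise in two steps, 63° and then 30°. After the first step a 3 mm tug met no drag.
- **Drag checks:** After the second step, tugging read 2.3–4.1 N and pushing back read 3.1–4.1 N. A later tug read about 4.7 N, because the gripper was also pressing the handle down with about 5 N. After correcting for that press it points to about 3 N on the foot, the low end of my estimate.
- **Last look:** The final pictures showed the blade flat and straight in the channel with the gripper clear of it, and none of the other things looked disturbed. I only checked those by eye in the pictures.
- **Disagreements:** My first estimate of the knob's position was about 2 mm out. That caused roughly 5 N of side load on the first grip, and I corrected it before the second.

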